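Pack the sharpening kit: stone below, try square across it, toggle turned

ROBOT

A 6-joint arm with a two-finger parallel gripper is mounted at the origin on the work surface. World frame = base frame: x ahead of the robot, y to its left, z up, the work surface at z = 0. Lengths are in mm, angles in rad, forces in N, time in s.
With the tool pointing down it reaches from about 350 to 725 mm from the base axis. Payload 4.3 kg.
Tool frame: the origin (TCP) lies midway between the tips of the shut fingers; the grasp point (between the pads) lies 19 mm behind it; z points along the fingers, y is the line along which they close (so a half turn about z gives the same grasp; the last joint's range is limited). The gripper opens to 85 mm and grips with 20 to 120 N. Pads are 22 mm wide; open, the fingers measure 114 mm over their backs; the gripper's body (76 mm by 85 mm) begins 54 mm behind the grasp point. The pads swing forward as they close: fully open they stand 13 mm farther back than shut.
Start: joints at [-1.323, 0.377, 0.081, 1.274, 0, 1.46], TCP at [201.386, -538.619, 231.329] pointing down, gripper open.
Joint ranges: [-2.72, 2.72], [-0.84, 1.66], [-1.02, 1.22], [-1.77, 2.12], [-1.37, 1.28], [-3.14, 3.14]. Speed limits (rad/s): [2.57, 2.57, 3.14, 3.14, 3.14, 3.14].

INTERFACE

Orientations are given as a unit quaternion [x, y, z, w].
In Python, from rig import ctrl gives the robot as it stands. The module is installed in compiled form; this text tells all that it offers.
- The arm moves only by the tool servo_tool, never from a script. Its argument "moves" is a list of rows, each an object with "translation": the shift along the world's x, y, z in cm, a list of three; "turn": the turn about the world's z in rad. A call has 1 to 20 rows; each row shifts and turns the commanded pose from where the row before left it; what a row does not reach is not made up. A row lasts 1/12 s, in which the tool goes at most 41.7 mm and 7.16 degrees, less where a joint would pass 70% of its speed; a pose out of reach is approached as far as the arm can. A call is refused whole if a number of a shift passes 4.17 or a number of a turn 0.125, either way. A call with a gripper value outside its range is refused whole. "hand" is the finger opening in cm, from 0 to 8.54, set as the call begins (left out, the last holds). The fingers move at their own pace and stop on an object; "grip_force" is the grip in N (left out, the last holds). Time passes only in rows, so rows that do not move let the fingers close. It gives the time, the measured TCP pose, the force, the opening and the grip force at its end, in the units of the state.
- ctrl.sense(): the state, without advancing time (a new reading comes with each control period).
- ctrl.grab_frame(name): name is "scene" or "top" or "wrist"; returns the picture (384x512x3 uint8, red, green, blue); there is no depth.
- ctrl.camera_info(name): a dict with "K" (3x3 intrinsics, pixels), "rvec" (rotation vector, rad) and "tvec" (3), from world to camera coordinates, as OpenCV has them; the wrist camera has in their place "mount" (4x4, takes a point from camera to tool coordinates, whose origin is the TCP and whose axes are the flange's). Camera axes: x right, y down, z forward; pixel columns grow to the right and rows downward; lengths in mm; the calibration is good to about 2 mm. A picture is of the moment at which its call begins: read the wrist's pose just before it. camera_info takes no time and is no camera call.
- ctrl.job_done(): hands the job in; it is judged then, once.
The state is a dict: "clock": time; "qpos": joint angles; "qd": joint speeds; "joint_efforts": joint torques, N m; "tool_pos": TCP position; "orientation": TCP orientation; "contact_force": force on the tool from outside, world axes, zero at the start; "moment": the same for the moment, N m; "grip_width": opening from 0.0 (shut) to 1.0 (fully open); "gripper_force": force on a finger pad.
Only numpy, scipy, OpenCV 4.12 (cv2) and the standard library are available. Lean on these libraries where they do the work, as an engineer would, in place of code of your own. Each camera call takes 0.05 s, during which the arm holds its last target. There are 200 camera calls.

TASK

Pack the fitted case: set the sharpening stone from the sloping rest down flat in its place on the case floor, then lay the try square in its place above, stock on the raised ledge and blade lying across over the stone. Then turn the wooden toggle all the way round over the blade to keep everything in. Set the tools down, do not drop them, and leave the other things on the bench alone.

Things in the scene. Friction and masses are not known exactly. Their poses are not given: they have to be found in the camera images.
- stone_c (a point): Centre of the sharpening stone, a plain grey bar 150 (x) x 45 (y) x 30 mm (z) with a dark foot, 0.42 kg. z points out of the face away from what it lies on. At the start it lies on the sloping rest, length up the slope, lower end on the lip, left or right of the square. Either way round will do in the case.
- square_c (a point): Centre of the try square's stock: dark wood, 140 (x) x 32 (y) x 24 mm (z). The steel blade, 32 (x) x 125 (y) x 4 mm, leaves the stock's -y side at its -x end, end edges and undersides flush: an L. 0.22 kg, centre of mass 29 mm to -y, 20 mm to -x of here. z: away from what it lies on. At the start on the rest, stock up the slope, blade along the lip.
- square_tip (a point): Middle of the free end of the square's blade, half-way through its thickness: at (-54, -141, -10) mm in the frame of square_c.
- rack: Sloping wooden rest, fixed, 350 mm wide (y). Origin on the bench under its middle. Its board rises along the rack's +x at 40 degrees from level (face up and to -x); the slope's foot is at x -65, z 36 mm and it runs 168 mm up. A lip at the foot stands 10 mm above the face. The two tools lie flat on the face, lower ends on the lip, x up the slope.
- case: Open plywood case, fixed, 196 (x) x 222 (y) mm; origin on bench under its middle; floor top at z 8, walls to 38 mm. At y -34: stone's place between 14 mm high blocks, play 5 mm at ends, 4 mm at sides. At y 66: ledge along x, top z 41, for the stock, stops 12 mm above it, same play. Side blocks only near the ends: middle 80 mm free for fingers. Post (-54, -82), top z 41, for the blade tip.
- stone_home (a point): Where the stone's centre must be: (0, -34, 23) mm in the case frame; the stone's length lies along the case's x.
- square_home (a point): Where the centre of the square's stock must be: (0, 66, 53) mm in the case frame; the square's x along the case's +x, so its blade points to the case's -y at the -x end.
- tip_home (a point): Where the blade's tip must be: (-54, -75, 43) mm in the case frame.
- toggle_pivot (a point): On the toggle's vertical pivot axis, half-way up the toggle, at (-54, -93, 57) mm in the case frame. The axes are the case's.
- toggle_end (a point): The free end of the wooden toggle, half-way up: 64 mm from the pivot. The toggle is a bar 16 mm wide and 14 mm high, its underside 50 mm above the bench, 5 mm over the lying blade.
- toggle (a joint): Angle of the toggle, rad. It grows clockwise seen from above. At 0 it points to the case's -x and 0.35 rad outward (to -y); at 0.35 it points along -x, and at its stop, 1.92, it points along the case's +y, over the blade. It stays where left and turns with about 0.04 N m.
- glue: Bystander: white glue bottle, 60 mm diameter, 150 mm high; origin at its base.
- hammer: Bystander: hammer lying flat on the bench to the left, 260 mm long; origin at its middle.
- offcut: Bystander: wooden offcut 50 x 90 x 35 mm in front of the robot; origin under its centre.
- tin: Bystander: grey tin, 80 mm diameter, 80 mm high; origin at its base.
There are look-alikes about, which are no part of the job. Of the things that look like the part that bears stone_c, the larger one is meant.

How it is judged (in metres and radians):
On the way, in this order (a step that is already met when the one before it is completed fails the run):
1. the stone lies flat in its place on the case floor, let go (horizontal distance between stone_c and stone_home below 0.008 m and z of stone_c in the frame of stone_home between -0.004 and 0.004 m and angle between the x axis of stone_c and the x axis of case, either way round below 0.07 rad and contact force between the fingers and stone below 0.1 N), for 0.2 s.
2. the square lies in its place over the stone, let go (horizontal distance between stone_c and stone_home below 0.008 m and z of stone_c in the frame of stone_home between -0.004 and 0.004 m and angle between the x axis of stone_c and the x axis of case, either way round below 0.07 rad and horizontal distance between square_c and square_home below 0.009 m and z of square_c in the frame of square_home between -0.004 and 0.004 m and horizontal distance between square_tip and tip_home below 0.02 m and angle between square_c's own z axis and vertical below 0.06 rad and contact force between the fingers and square below 0.1 N), for 0.2 s.
3. the toggle is turned over the blade (value of joint toggle above 1.65 rad), for 0.2 s.
At the end, for the whole second after the job is handed in: Stone centre within 8 mm sideways, 4 mm in height of stone_home, length within 0.07 rad of case x; stock centre within 9 mm sideways, 4 mm in height of square_home, blade tip within 20 mm sideways of tip_home, square level within 0.06 rad; toggle past 1.65 rad; both tools at rest (horizontal distance between stone_c and stone_home below 0.008 m and z of stone_c in the frame of stone_home between -0.004 and 0.004 m and angle between the x axis of stone_c and the x axis of case, either way round below 0.07 rad and horizontal distance between square_c and square_home below 0.009 m and z of square_c in the frame of square_home between -0.004 and 0.004 m and horizontal distance between square_tip and tip_home below 0.02 m and angle between square_c's own z axis and vertical below 0.06 rad and value of joint toggle above 1.65 rad and linear speed of each of stone, square below 0.02 m/s); the robot touches nothing.
It fails at once if a tool is dropped or thrown (moves faster than 0.6 m/s while not held) ((linear speed of stone above 0.6 m/s and contact force between the fingers and stone below 0.1 N) or (linear speed of square above 0.6 m/s and contact force between the fingers and square below 0.1 N)).
It fails at once if a bystander is moved by more than 30 mm (distance of any of glue, hammer, offcut, tin from where it was at the start of the episode above 0.03 m).
It also fails if it takes over 72 s, if anything falls off the work surface, if the arm or the gripper's body presses on something with over 40 N, if the wrist force passes 120 N, or if a joint passes its speed limit or range.

## Working session

There is one attempt and no reset: what is moved stays moved. The work goes in short steps, Python scripts to look and compute and a tool call to move; the robot and the scene stay as the last step left them, time stands still between calls to the robot, and variables do not carry over. Pictures are saved under pics/ and viewed, at most 10 in all, crops included, and the job is handed in when it is done.

Besides the shell and the picture viewer there is one more tool, called as a command line: name --argument value ..., lists and objects as JSON in quotes. servo_tool: Moves the arm, as the interface text tells. Its arguments: {"type":"object","properties":{"moves":{"type":"array","items":{"type":"object","properties":{"translation":{"type":"array","items":{"type":"number"}},"turn":{"type":"number"}}}},"hand":{"type":"number"},"grip_force":{"type":"number"}},"required":["moves"]}

```bash
ls; mkdir -p pics
python3 - <<'E'
from rig import ctrl
import cv2,numpy as np
for n in ("scene","top"):
    cv2.imwrite(f"pics/{n}0.png",ctrl.grab_frame(n)[:,:,::-1])
    i=ctrl.camera_info(n);R=cv2.Rodrigues(np.array(i["rvec"],float))[0];print(n,np.round(i["K"],1).tolist(),np.round(R,3).tolist(),np.round(-R.T@np.ravel(i["tvec"])))
print(ctrl.camera_info("wrist"));print(ctrl.sense())
a=cv2.imread("pics/scene0.png");b=cv2.imread("pics/top0.png")
cv2.imwrite("pics/both.png",cv2.resize(b,(800,600),interpolation=cv2.INTER_CUBIC))
E
```

```text
pics
scene [[432.7, 0.0, 253.4], [0.0, 432.7, 188.3], [0.0, 0.0, 1.0]] [[0.677, 0.736, -0.015], [0.586, -0.552, -0.594], [-0.445, 0.393, -0.805]] [1064. -454. 1008.]
top [[477.7, 0.0, 249.3], [0.0, 477.7, 194.5], [0.0, 0.0, 1.0]] [[-0.006, -1.0, -0.001], [-0.993, 0.006, -0.116], [0.116, 0.001, -0.993]] [ 382.  -12. 1667.]
{'K': array([[307.65041897,   0.        , 258.12483796],
       [  0.        , 307.65041897, 188.20470441],
       [  0.        ,   0.        ,   1.        ]]), 'mount': array([[ 6.15988865e-04, -9.48117674e-01, -3.17919009e-01,
         8.23803631e+01],
       [ 9.99999426e-01,  3.05466416e-04,  1.02658348e-03,
         1.06177617e+00],
       [-8.76208363e-04, -3.17919459e-01,  9.48117319e-01,
        -1.42619116e+02],
       [ 0.00000000e+00,  0.00000000e+00,  0.00000000e+00,
         1.00000000e+00]])}
{'clock': 0.1, 'qpos': array([-1.32332249e+00,  3.77998926e-01,  7.98195336e-02,  1.27438294e+00,
       -2.21432626e-05,  1.46051192e+00]), 'qd': array([ 0.00194504, -0.00183943,  0.00305057,  0.0008352 , -0.001367  ,
       -0.00058497]), 'joint_efforts': array([ 1.07310811e-03, -4.64692497e+01,  2.70583355e+01,  1.19389340e-02,
       -1.93858305e-04, -5.60929180e-06]), 'tool_pos': array([ 201.22203261, -538.05088693,  230.47244737]), 'orientation': array([ 9.84043360e-01,  1.77926633e-01, -7.15672854e-05, -8.80165352e-04]), 'contact_force': array([-0.10325461,  0.74589504,  0.01960786]), 'moment': array([ 0.0139859 , -0.06397777, -0.01838698]), 'gripper_force': 0.0, 'grip_width': 1.000916865195868}
```

View pics/both.png

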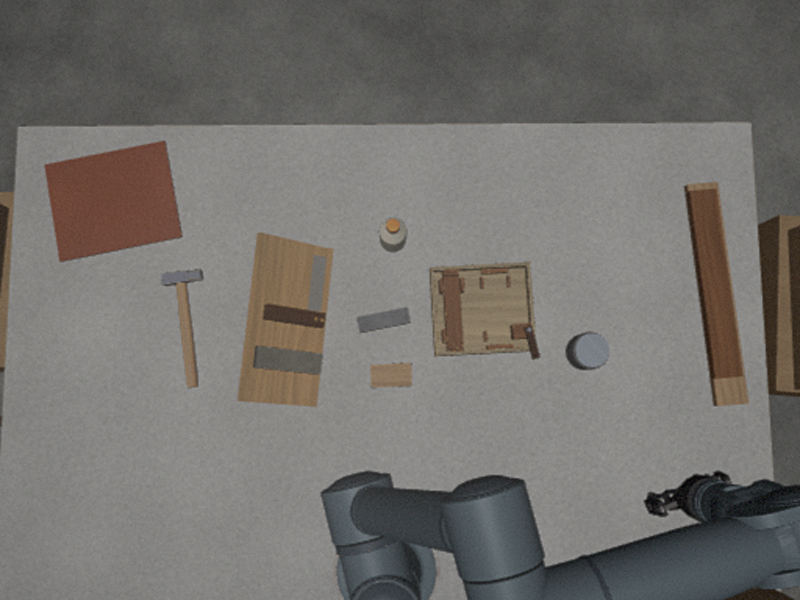

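View pics/scene0.png

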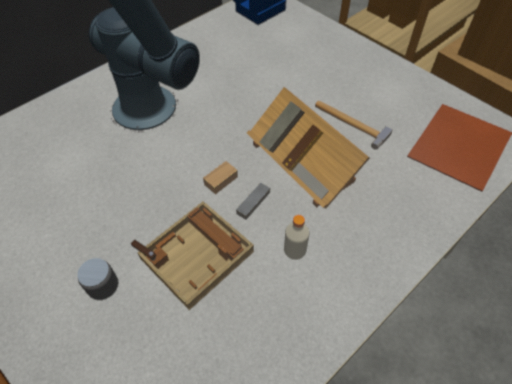

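The top view (shown at 1.56×) has the rack at about (285,320), with its lip on the right, so upslope is world +y. On it are the square's stock at (295,316), its blade at (318,283) and a dark grey bar at (288,360). The case is at (483,310), with the ledge on its left, the post at (520,331) and the toggle at (533,342).

Two grey bars could be the stone: the one on the rack at (288,360) and a smaller one on the bench at (384,320). The rack bar fits, because it is larger and lies on the rest. I'll confirm that in a wrist close-up.

```bash
cat > h.py <<'E'
from rig import ctrl
import cv2,numpy as np
from scipy.spatial.transform import Rotation as Rot
def cam(n):
    i=ctrl.camera_info(n);K=np.array(i["K"],float)
    if n=="wrist":
        s=ctrl.sense();R0=Rot.from_quat(s["orientation"]).as_matrix();M=np.array(i["mount"])
        return K,R0@M[:3,:3],np.array(s["tool_pos"])+R0@M[:3,3]
    R=cv2.Rodrigues(np.array(i["rvec"],float))[0];return K,R.T,-R.T@np.ravel(i["tvec"])
def ray(c,p):
    K,R,o=c;d=R@np.linalg.inv(K)@np.array([p[0],p[1],1.]);return o,d/np.linalg.norm(d)
def onz(c,p,z):
    o,d=ray(c,p);return o+d*(z-o[2])/d[2]
def tri(rs):
    A=sum(np.eye(3)-np.outer(d,d) for o,d in rs);b=sum((np.eye(3)-np.outer(d,d))@o for o,d in rs)
    x=np.linalg.solve(A,b);return x,max(np.linalg.norm(np.cross(x-o,d)) for o,d in rs)
def proj(c,X):
    K,R,o=c;v=K@(R.T@(np.asarray(X,float)-o));return v[:2]/v[2]
def yaw():
    R0=Rot.from_quat(ctrl.sense()["orientation"]).as_matrix();return np.arctan2(R0[1,0],R0[0,0])
E
python3 - <<'E'
from h import *
t=cam("top");s=cam("scene");k=.64
for n,p,z in [("case",(431,267),38),("",(529,262),38),("",(537,354),38),("",(436,355),38),("stone top up",(254,357),140),("stone lo",(321,363),70),("stock up",(264,313),130),("stock lo",(326,318),70),("rack",(258,234),140),("",(333,248),45),("",(317,406),45),("",(239,401),140),("glue top",(393,225),150),("tin",(592,345),80),("bench bar",(384,320),15)]:
    X=onz(t,np.array(p)*k,z);print(n,np.round(X),"scene px",np.round(proj(s,X)))
E
```

```text
case [ 654. -103.   38.] scene px [252. 244.]
 [ 663. -320.   38.] scene px [186. 303.]
 [ 460. -332.   38.] scene px [134. 249.]
 [ 459. -112.   38.] scene px [201. 200.]
stone top up [453. 267. 140.] scene px [298. 105.]
stone lo [442. 136.  70.] scene px [263. 143.]
stock up [544. 249. 130.] scene px [317. 127.]
stock lo [539. 126.  70.] scene px [284. 163.]
rack [708. 262. 140.] scene px [367. 155.]
 [696. 113.  45.] scene px [322. 205.]
 [351. 147.  45.] scene px [245. 131.]
 [364. 296. 140.] scene px [283.  86.]
glue top [724. -19. 150.] scene px [297. 218.]
tin [ 477. -441.   80.] scene px [ 94. 274.]
bench bar [539.   2.  15.] scene px [252. 199.]
```

servo_tool --moves '[{"translation":[1.5,3.5,0.35],"turn":-0.101},{"translation":[1.5,3.5,0.35],"turn":-0.101},{"translation":[1.5,3.5,0.35],"turn":-0.101},{"translation":[1.5,3.5,0.35],"turn":-0.101},{"translation":[1.5,3.5,0.35],"turn":-0.101},{"translation":[1.5,3.5,0.35],"turn":-0.101},{"translation":[1.5,3.5,0.35],"turn":-0.101},{"translation":[1.5,3.5,0.35],"turn":-0.101},{"translation":[1.5,3.5,0.35],"turn":-0.101},{"translation":[1.5,3.5,0.35],"turn":-0.101},{"translation":[1.5,3.5,0.35],"turn":-0.101},{"translation":[1.5,3.5,0.35],"turn":-0.101},{"translation":[1.5,3.5,0.35],"turn":-0.101},{"translation":[1.5,3.5,0.35],"turn":-0.101},{"translation":[1.5,3.5,0.35],"turn":-0.101},{"translation":[1.5,3.5,0.35],"turn":-0.101},{"translation":[1.5,3.5,0.35],"turn":-0.101},{"translation":[1.5,3.5,0.35],"turn":-0.101},{"translation":[1.5,3.5,0.35],"turn":-0.101},{"translation":[1.5,3.5,0.35],"turn":-0.101}]'

```text
clock: 1.77
tool_pos: [178.2, -59.2, 301.6]
orientation: [0.769, -0.619, 0.098, -0.126]
contact_force: [-0.9, 0.5, 0.4]
grip_width: 0.999
gripper_force: 0.0
```

Run:
```python
from h import *
s=ctrl.sense();print(s["tool_pos"],yaw(),s["qpos"],np.abs(s["qd"]).max())
c=cam("wrist");np.savez("w1",*c)
im=ctrl.grab_frame("wrist")[:,:,::-1];cv2.imwrite("pics/w1.png",im);cv2.imwrite("pics/w1b.png",cv2.resize(im,(800,600),interpolation=cv2.INTER_CUBIC))
```

```text
[178.21344419 -59.19565988 301.56933426] -1.353522586687292 [-1.35446503 -0.6119744  -0.62622549  1.56221207  0.32107674  3.14059947] 1.2181558302024584
```

View pics/w1b.png

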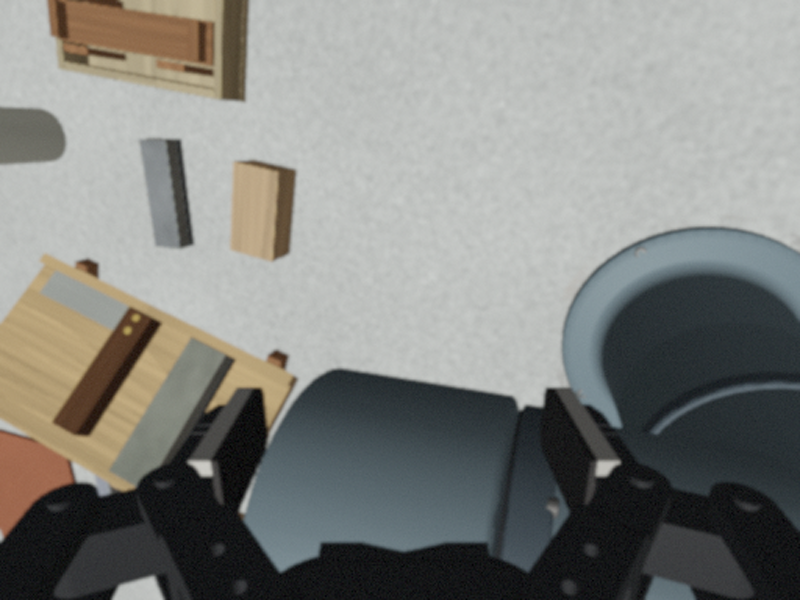

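The wrist view shows the rack's dark bar, about (165,410), is larger than the bench bar at (168,195). So the rack bar is the stone. The last joint ran into its limit, so I'll back out and turn the other way.

servo_tool --moves '[{"translation":[1,-3,0],"turn":0.12},{"translation":[1,-3,0],"turn":0.12},{"translation":[1,-3,0],"turn":0.12},{"translation":[1,-3,0],"turn":0.12},{"translation":[1,-3,0],"turn":0.12},{"translation":[1,-3,0],"turn":0.12},{"translation":[1,-3,0],"turn":0.12},{"translation":[1,-3,0],"turn":0.12},{"translation":[1,-3,0],"turn":0.12},{"translation":[1,-3,0],"turn":0.12}]'

```text
clock: 2.65
tool_pos: [279.4, -361.6, 300.9]
orientation: [0.985, -0.071, 0.009, -0.16]
contact_force: [0.5, -0.1, 0.9]
grip_width: 1.003
gripper_force: 0.0
```

Run:
```python
from h import *
s=ctrl.sense();print(s["tool_pos"],yaw(),s["orientation"],s["qpos"],np.abs(s["qd"]).max())
```

```text
[ 279.35607884 -361.61747121  300.93099371] -0.14332943133344545 [ 0.98450971 -0.07112481  0.00872035 -0.16001827] [-1.16361772  0.35937268  0.17871586  1.6697315   0.16165784  2.09941594] 1.4575327355787622
```

servo_tool --moves '[{"translation":[1.8,-3.2,0],"turn":0.11},{"translation":[1.8,-3.2,0],"turn":0.11},{"translation":[1.8,-3.2,0],"turn":0.11},{"translation":[1.8,-3.2,0],"turn":0.11},{"translation":[1.8,-3.2,0],"turn":0.08},{"translation":[1.8,-3.2,0],"turn":0},{"translation":[1.8,-3.2,0],"turn":0},{"translation":[1.8,-3.2,0],"turn":0},{"translation":[1.8,-3.2,0],"turn":0}]'

```text
clock: 3.4
tool_pos: [362.8, -526.6, 280.2]
orientation: [0.979, 0.142, -0.015, -0.147]
contact_force: [0.0, -0.2, 1.2]
grip_width: 1.0
gripper_force: 0.0
```

```bash
cat > st.py <<'E'
from h import *
s=ctrl.sense();R=Rot.from_quat(s["orientation"]).as_matrix()
print("t",round(s["clock"],2),"p",np.round(s["tool_pos"],1),"yaw",round(yaw(),4),"up_in_tool",np.round(R[2],3),"q",np.round(s["qpos"],3),"F",np.round(s["contact_force"],1),"M",np.round(s["moment"],2),"w",round(s["grip_width"],3),"gf",round(s["gripper_force"],1))
E
python3 st.py
```

```text
t 3.4 p [ 362.8 -526.6  280.2] yaw 0.2869 up_in_tool [ 0.012 -0.293 -0.956] q [-1.099  0.966  1.22   2.115  0.065  1.745] F [ 0.  -0.2  1.2] M [-0.22  0.03  0.  ] w 1.0 gf 0.0
```

servo_tool --moves '[{"translation":[1.2,-2.2,3.2],"turn":0.05},{"translation":[1.2,-2.2,3.2],"turn":0.05},{"translation":[1.2,-2.2,3.2],"turn":0.05},{"translation":[1.2,-2.2,3.2],"turn":0},{"translation":[1.2,-2.2,3.2],"turn":0},{"translation":[1.2,-2.2,3.2],"turn":0}]'

```text
clock: 3.9
tool_pos: [349.5, -523.3, 370.7]
orientation: [0.974, 0.214, 0.002, -0.076]
contact_force: [-0.2, -0.4, -0.4]
grip_width: 1.001
gripper_force: 0.0
```

```bash
python3 st.py
```

```text
t 3.9 p [ 349.5 -523.3  370.7] yaw 0.4297 up_in_tool [ 0.037 -0.146 -0.989] q [-1.103  0.822  1.221  2.115  0.042  1.603] F [-0.2 -0.4 -0.4] M [-0.13 -0.02  0.01] w 1.001 gf 0.0
```

servo_tool --moves '[{"translation":[0,0,0],"turn":0.1},{"translation":[0,0,0],"turn":0.1},{"translation":[0,0,0],"turn":0.1},{"translation":[1.2,-2.2,3.2],"turn":0},{"translation":[1.2,-2.2,3.2],"turn":0},{"translation":[1.2,-2.2,3.2],"turn":0},{"translation":[1.2,-2.2,3.2],"turn":0}]'

```text
clock: 4.48
tool_pos: [336.4, -517.5, 419.7]
orientation: [0.933, 0.357, -0.0, -0.033]
contact_force: [-0.2, -0.9, 0.4]
grip_width: 0.998
gripper_force: 0.0
```

```bash
python3 st.py
```

```text
t 4.48 p [ 336.4 -517.5  419.7] yaw 0.7301 up_in_tool [ 0.023 -0.062 -0.998] q [-1.1    0.742  1.221  2.115  0.006  1.31 ] F [-0.2 -0.9  0.4] M [-0.06 -0.03  0.06] w 0.998 gf 0.0
```

servo_tool --moves '[{"translation":[1.2,-2.2,3.2],"turn":0},{"translation":[1.2,-2.2,3.2],"turn":0},{"translation":[0,0,0],"turn":0}]'

```text
clock: 4.73
tool_pos: [330.0, -513.6, 444.1]
orientation: [0.934, 0.358, 0.004, -0.014]
contact_force: [-0.3, -0.4, 0.0]
grip_width: 1.001
gripper_force: 0.0
```

```bash
python3 st.py
```

```text
t 4.73 p [ 330.  -513.6  444.1] yaw 0.7314 up_in_tool [ 0.017 -0.023 -1.   ] q [-1.109  0.703  1.221  2.115  0.01   1.301] F [-0.3 -0.4  0. ] M [0.03 0.   0.03] w 1.001 gf 0.0
```

servo_tool --moves '[{"translation":[1.2,-2.2,3.2],"turn":0.03},{"translation":[0,0,0],"turn":0}]'

```text
clock: 4.9
tool_pos: [327.4, -511.9, 453.3]
orientation: [0.928, 0.372, 0.005, -0.006]
contact_force: [-1.1, -0.3, 1.1]
grip_width: 0.999
gripper_force: 0.0
```

```bash
python3 st.py
```

```text
t 4.9 p [ 327.4 -511.9  453.3] yaw 0.7624 up_in_tool [ 0.015 -0.007 -1.   ] q [-1.112  0.687  1.221  2.115  0.012  1.267] F [-1.1 -0.3  1.1] M [0.05 0.02 0.02] w 0.999 gf 0.0
```

servo_tool --moves '[{"translation":[0,1,-2],"turn":0.12},{"translation":[0,1,-2],"turn":0.12},{"translation":[0,1,-2],"turn":0.12},{"translation":[0.6,2.2,-0.5],"turn":0.12},{"translation":[0.6,2.2,-0.5],"turn":0.12},{"translation":[0.6,2.2,-0.5],"turn":0.12},{"translation":[0.6,2.2,-0.5],"turn":0.12},{"translation":[0.6,2.2,-0.5],"turn":0.12},{"translation":[0.6,2.2,-0.5],"turn":0.12},{"translation":[0.6,2.2,-0.5],"turn":0.12},{"translation":[0.6,2.2,-0.5],"turn":0.12},{"translation":[0.6,2.2,-0.5],"turn":0.12},{"translation":[0.6,2.2,-0.5],"turn":0.12},{"translation":[0.6,2.2,-0.5],"turn":0.12},{"translation":[0.6,2.2,-0.5],"turn":0.12},{"translation":[0.6,2.2,-0.5],"turn":0.12}]'

```text
clock: 6.23
tool_pos: [407.6, -202.1, 337.5]
orientation: [0.253, 0.967, -0.003, -0.008]
contact_force: [-0.3, -0.3, 0.3]
grip_width: 1.0
gripper_force: 0.0
```

```bash
python3 st.py
```

```text
t 6.23 p [ 407.6 -202.1  337.5] yaw 2.6299 up_in_tool [ 0.015 -0.01  -1.   ] q [-0.592  0.138  0.036  1.483 -0.011 -0.08 ] F [-0.3 -0.3  0.3] M [ 0.   -0.04  0.03] w 1.0 gf 0.0
```

Run:
```python
from h import *
ctrl.grab_frame("wrist")
c=cam("wrist");np.savez("w2",*c)
im=ctrl.grab_frame("wrist")[:,:,::-1];cv2.imwrite("pics/w2.png",im);cv2.imwrite("pics/w2b.png",cv2.resize(im,(800,600),interpolation=cv2.INTER_CUBIC))
s=ctrl.sense();print(s["tool_pos"],yaw())
```

```text
[ 407.49622285 -200.39630028  337.29183907] 2.6296984125855882
```

servo_tool --moves '[{"translation":[0.6,2.15,-0.2],"turn":0.12},{"translation":[0.6,2.15,-0.2],"turn":0.12},{"translation":[0.6,2.15,-0.2],"turn":0.12},{"translation":[0.6,2.15,-0.2],"turn":0.12},{"translation":[0.6,2.15,-0.2],"turn":0.12},{"translation":[0.6,2.15,-0.2],"turn":0.12},{"translation":[0.6,2.15,-0.2],"turn":0.12},{"translation":[0.6,2.15,-0.2],"turn":0.12},{"translation":[0.6,2.15,-0.2],"turn":0.12},{"translation":[0.6,2.15,-0.2],"turn":0.12},{"translation":[0.6,2.15,-0.2],"turn":0.12},{"translation":[0.6,2.15,-0.2],"turn":0.12},{"translation":[0.6,2.15,-0.2],"turn":0.12},{"translation":[0.6,2.15,-0.2],"turn":0.12},{"translation":[0.6,2.15,-0.2],"turn":0.12},{"translation":[0.6,2.15,-0.2],"turn":0.12},{"translation":[0,0,0],"turn":0},{"translation":[0,0,0],"turn":0}]'

```text
clock: 7.83
tool_pos: [503.6, 141.5, 305.3]
orientation: [-0.645, 0.764, -0.009, -0.003]
contact_force: [0.3, -0.4, 0.1]
grip_width: 0.999
gripper_force: 0.0
```

```bash
python3 st.py
python3 - <<'E'
from h import *
c=cam("wrist");np.savez("w3",*c)
im=ctrl.grab_frame("wrist")[:,:,::-1];cv2.imwrite("pics/w3.png",im);cv2.imwrite("pics/w3b.png",cv2.resize(im,(800,600),interpolation=cv2.INTER_CUBIC))
E
```

```text
t 7.83 p [503.6 141.5 305.3] yaw -1.7394 up_in_tool [ 0.016 -0.01  -1.   ] q [ 0.164  0.26   0.106  1.413 -0.019 -1.239] F [ 0.3 -0.4  0.1] M [ 0.01  0.05 -0.04] w 0.999 gf 0.0
```

View pics/w3b.png

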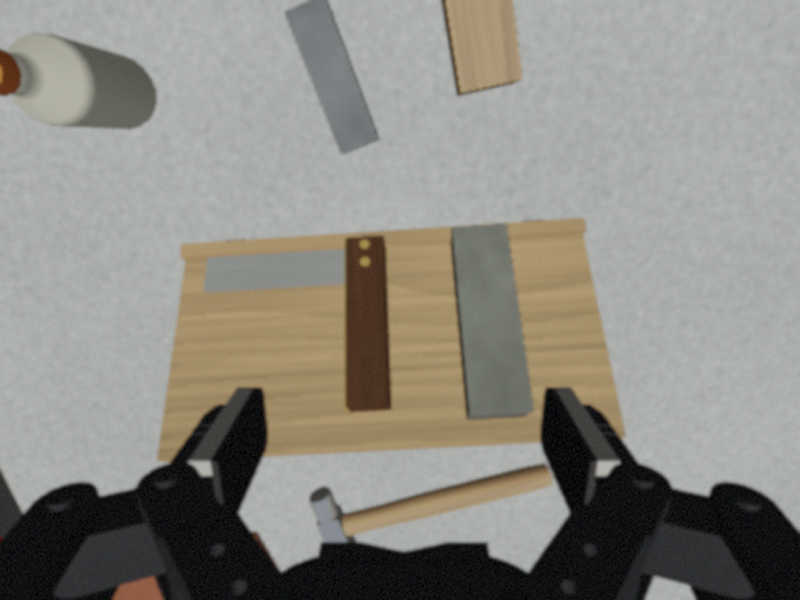

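View pics/w2b.png

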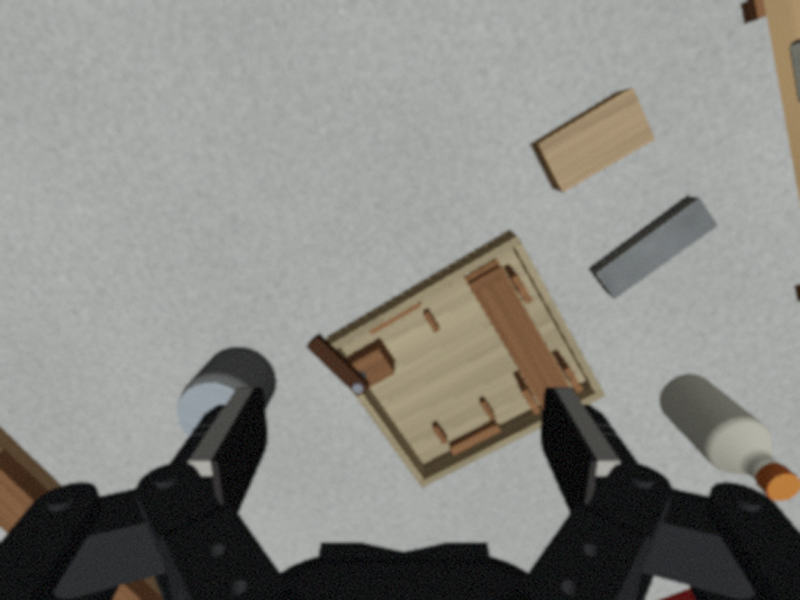

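w3 (800 px scale) shows the rack from the lip side:
- Stone top face corners at (452,228), (507,225), (532,413) and (468,416).
- Stock corners at (346,238), (385,237), (390,408) and (348,409), with the blade to the left.
- The bench bar at (332,75) is the smaller look-alike. The stone is the large grey-green bar on the rack.

w2 shows the case rim corners at (515,233), (602,392), (424,484) and (328,340). The ledge is at (525,330), the post at (373,365), and the toggle runs from (360,388) to (315,342).

Run:
```python
from h import *
k=.64;t=cam("top");ld=lambda f:tuple(np.load(f+".npz")[a] for a in("arr_0","arr_1","arr_2"))
w3=ld("w3");w2=ld("w2");sc=cam("scene")
im3=cv2.imread("pics/w3.png");hsv=cv2.cvtColor(im3,cv2.COLOR_BGR2HSV)
def quad(m,name,near):
    m=cv2.morphologyEx(m.astype(np.uint8)*255,cv2.MORPH_OPEN,np.ones((3,3)))
    cs=[c for c in cv2.findContours(m,0,2)[0] if cv2.contourArea(c)>60 and cv2.pointPolygonTest(c,near,False)>=0]
    c=max(cs,key=cv2.contourArea);b=cv2.boxPoints(cv2.minAreaRect(c));print(name,cv2.contourArea(c),np.round(b/k).tolist());return c
print(hsv[int(320*k),int(490*k)],hsv[int(320*k),int(440*k)],hsv[int(330*k),int(366*k)])
H,S,V=[hsv[...,i].astype(int) for i in range(3)]
c=quad((S<60)&(V<170),"stone",(490*k,320*k));p=cv2.approxPolyDP(c,6,True)[:,0]/k;print(p.tolist())
c=quad((V<95)&(S>60),"stock",(366*k,330*k));print((cv2.approxPolyDP(c,5,True)[:,0]/k).tolist())
R=lambda c,p:ray(c,np.array(p)*k)
for n,a,b in [("stone lo",(479.5,226.5),(321,362.5)),("stone up",(500,414.5),(254.5,357)),("stock lo",(365.5,237.5),(325.5,318)),("stock up",(369,408.5),(264.5,313)),
 ("rack lo +x",(184,245),(333,248)),("rack lo -x",(584,222),(317,406)),("rack up +x",(160,457),(258,234)),("rack up -x",(624,437),(239,401))]:
    X,e=tri([R(w3,a),R(t,b)]);print(n,np.round(X,1),round(e,1))
print("case")
C=[]
for n,a,b in [("-x+y",(515,233),(436,355)),("+x+y",(602,392),(431,267)),("+x-y",(424,484),(529,262)),("-x-y",(328,338),(537,354)),("toggle tip",(315,342),(537,357)),("piv",(360,388),(528,328))]:
    X,e=tri([R(w2,a),R(t,b)]);print(n,np.round(X,1),round(e,1),"on z38 w2",np.round(onz(w2,np.array(a)*k,38),1),"top",np.round(onz(t,np.array(b)*k,38),1))
```

```text
[ 38  23 121] [ 19  92 163] [ 12 139  77]
stone 4691.0 [[449.0, 225.0], [513.0, 219.0], [533.0, 414.0], [468.0, 420.0]]
[[453.125, 225.0], [468.75, 417.1875], [525.0, 414.0625], [504.6875, 221.875]]
stock 2652.0 [[347.0, 238.0], [389.0, 238.0], [389.0, 409.0], [347.0, 409.0]]
[[381.25, 237.5], [367.1875, 250.0], [346.875, 240.625], [351.5625, 409.375], [389.0625, 406.25]]
stone lo [443.7 137.2  58.5] 0.0
stone up [453.5 267.5 130.2] 0.5
stock lo [535.8 126.2  82.2] 1.6
stock up [547.2 247.3 130.2] 3.4
rack lo +x [697.4 114.1  38.5] 0.5
rack lo -x [351.5 149.9  36. ] 2.7
rack up +x [710.7 259.1 140.9] 3.9
rack up -x [364.4 297.  136.4] 1.0
case
-x+y [ 459.1 -111.4   39.4] 0.1 on z38 w2 [ 459.4 -111.1   38. ] top [ 459.3 -111.6   38. ]
+x+y [ 653.5 -102.6   37.6] 0.5 on z38 w2 [ 653.  -102.2   38. ] top [ 653.6 -103.    38. ]
+x-y [ 663.4 -317.7   40.8] 1.7 on z38 w2 [ 665.8 -317.    38. ] top [ 663.5 -319.9   38. ]
-x-y [ 464.3 -327.3   30.7] 6.9 on z38 w2 [ 465.9 -318.7   38. ] top [ 460.2 -331.8   38. ]
toggle tip [ 454.2 -324.1   65. ] 2.7 on z38 w2 [ 463.3 -332.4   38. ] top [ 453.6 -331.6   38. ]
piv [ 514.4 -307.    72.3] 0.4 on z38 w2 [ 529.3 -319.    38. ] top [ 517.1 -313.7   38. ]
```

servo_tool --moves '[{"translation":[-1.3,1.0,-2.4],"turn":0.02},{"translation":[-1.3,1.0,-2.4],"turn":0.02},{"translation":[-1.3,1.0,-2.4],"turn":0.02},{"translation":[-1.3,1.0,-2.4],"turn":0.02},{"translation":[0,0,0],"turn":0},{"translation":[0,0,0],"turn":0}]'

```text
clock: 8.38
tool_pos: [449.4, 180.0, 208.9]
orientation: [-0.675, 0.738, -0.009, -0.004]
contact_force: [0.8, -0.2, 1.0]
grip_width: 1.005
gripper_force: 0.0
```

```bash
python3 st.py
python3 - <<'E'
from h import *
c=cam("wrist");np.savez("w4",*c)
im=ctrl.grab_frame("wrist")[:,:,::-1];cv2.imwrite("pics/w4.png",im);cv2.imwrite("pics/w4b.png",cv2.resize(im,(800,600),interpolation=cv2.INTER_CUBIC))
E
```

```text
t 8.38 p [449.4 180.  208.9] yaw -1.66 up_in_tool [ 0.017 -0.007 -1.   ] q [ 0.262  0.203 -0.217  1.15  -0.019 -1.22 ] F [ 0.8 -0.2  1. ] M [-0.03  0.03  0.06] w 1.005 gf 0.0
```

View pics/w4b.png

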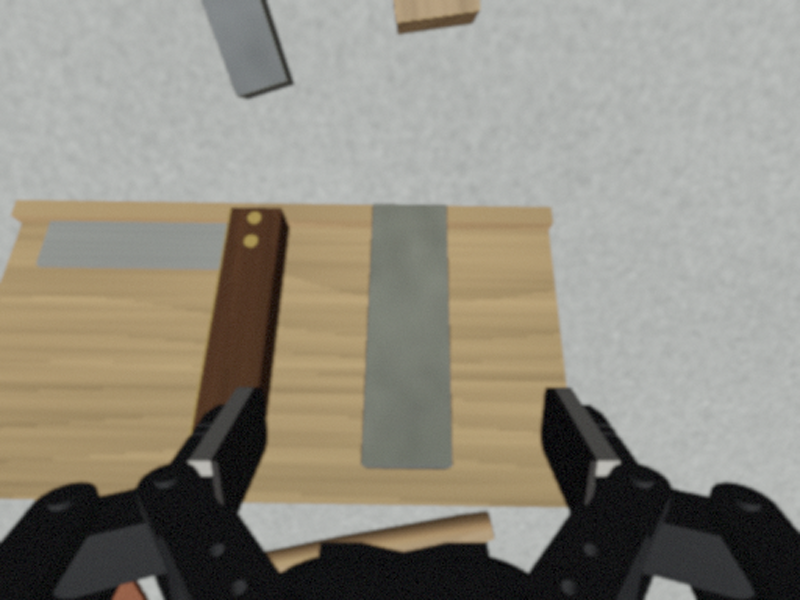

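w4 shows the stone centred between the fingers, with top face corners at (373,204), (447,206), (452,468) and (362,467). The stock's lower end is at (232,208) to (281,209).

Run:
```python
from h import *
k=.64;ld=lambda f:tuple(np.load(f+".npz")[a] for a in("arr_0","arr_1","arr_2"))
w3=ld("w3");w4=ld("w4");t=cam("top")
P={}
for n,a,b in [("LL",(452,227),(373,204.5)),("LR",(507,225),(447,206)),("UR",(531,413.5),(452,468)),("UL",(468,417),(362,467)),("stockLL",(346,238),(232,208)),("stockLR",(385,237),(281,209)),("lip+x",(184,245),(14,202)),("lip-x",(584,222),(551,209)),("rackU-x",(624,437),(569,506)),("bladeTipLo",(206,256),(45,223))]:
    X,e=tri([ray(w3,np.array(a)*k),ray(w4,np.array(b)*k)]);P[n]=X;print(n,np.round(X,1),round(e,1))
lo=(P["LL"]+P["LR"])/2;up=(P["UL"]+P["UR"])/2;d=up-lo;print("L",np.linalg.norm(d),"slope",np.degrees(np.arcsin(d[2]/np.linalg.norm(d))),"head",np.degrees(np.arctan2(d[1],d[0])),"w",np.linalg.norm(P["LL"]-P["LR"]),np.linalg.norm(P["UL"]-P["UR"]))
m=(lo+up)/2;print("mid top face",m,"head side avg")
n=np.array([0.,-.643,.766]);h=np.radians(85);n=np.array([-.643*np.cos(h),-.643*np.sin(h),.766]);print("centre",m-15*n)
```

```text
LL [465.9 134.   58.7] 0.2
LR [421.6 139.1  60.1] 0.3
UR [432.8 263.4 141.2] 0.0
UL [478.7 255.8 145.8] 0.2
stockLL [553.9 129.4  53.2] 0.1
stockLR [520.6 131.6  64.7] 0.3
lip+x [692.7 113.8  47.8] 0.3
lip-x [360.3 146.3  61.8] 0.8
rackU-x [373.7 283.8 152.8] 2.1
bladeTipLo [677.8 127.5  46.5] 1.5
L 149.48945948334176 slope 34.22805212941053 head 84.44170474027979 w 44.59054875849533 46.66225300411568
mid top face [449.76415129 198.08334791 101.45237153] head side avg
centre [450.60476843 207.69164577  89.96237153]
```

servo_tool --moves '[{"translation":[0,0.5,-3.0],"turn":-0.012},{"translation":[0,0.5,-3.0],"turn":0},{"translation":[0,0.5,-3.0],"turn":0},{"translation":[0,0.25,-2.4],"turn":0},{"translation":[0,0,-1.0],"turn":0},{"translation":[0,0,0],"turn":0},{"translation":[0,0,0],"turn":0}]'

```text
clock: 9.02
tool_pos: [453.3, 198.4, 87.1]
orientation: [-0.67, 0.742, -0.01, -0.001]
contact_force: [0.0, -0.3, 0.3]
grip_width: 1.001
gripper_force: 0.0
```

```bash
python3 st.py
```

```text
t 9.02 p [453.3 198.4  87.1] yaw -1.6721 up_in_tool [ 0.015 -0.013 -1.   ] q [ 0.296  0.31  -0.409  0.845 -0.019 -1.174] F [ 0.  -0.3  0.3] M [ 0.01 -0.01 -0.01] w 1.001 gf 0.0
```

servo_tool --moves '[{"translation":[-0.3,-0.1,-0.7],"turn":0},{"translation":[0,0,0],"turn":0},{"translation":[0,0,0],"turn":0}]'

```text
clock: 9.27
tool_pos: [448.5, 197.6, 79.5]
orientation: [-0.671, 0.741, -0.009, -0.002]
contact_force: [-0.1, 0.9, -0.6]
grip_width: 1.002
gripper_force: 0.0
```

servo_tool --moves '[{"translation":[0,0,0],"turn":0},{"translation":[0,0,0],"turn":0},{"translation":[0,0,0],"turn":0},{"translation":[0,0,0],"turn":0},{"translation":[0,0,0],"turn":0},{"translation":[0,0,0],"turn":0}]' --hand 3.5 --grip_force 50

```text
clock: 9.77
tool_pos: [448.8, 197.8, 79.4]
orientation: [-0.671, 0.741, -0.01, -0.002]
contact_force: [1.3, -1.9, 4.8]
grip_width: 0.518
gripper_force: 51.7
```

```bash
python3 st.py
```

```text
t 9.77 p [448.8 197.8  79.4] yaw -1.67 up_in_tool [ 0.015 -0.012 -1.   ] q [ 0.298  0.311 -0.43   0.824 -0.019 -1.174] F [ 1.3 -1.9  4.8] M [-0.1  -0.09  0.08] w 0.518 gf 51.7
```

servo_tool --moves '[{"translation":[0,0,1.5],"turn":0},{"translation":[0,0,3.0],"turn":0},{"translation":[0,0,3.5],"turn":0},{"translation":[0,0,3.5],"turn":0},{"translation":[0.3,-1.5,2],"turn":-0.05},{"translation":[0.7,-3.0,0],"turn":-0.1},{"translation":[0.7,-3.0,0],"turn":-0.1},{"translation":[0.7,-3.0,0],"turn":-0.1},{"translation":[0.7,-3.0,0],"turn":-0.1},{"translation":[0.7,-3.0,0],"turn":-0.1},{"translation":[0.7,-3.0,0],"turn":-0.1},{"translation":[0.7,-3.0,0],"turn":-0.1},{"translation":[0.7,-3.0,0],"turn":-0.1},{"translation":[0.7,-3.0,0],"turn":-0.1},{"translation":[0.7,-3.0,0],"turn":-0.1},{"translation":[0.7,-3.0,0],"turn":-0.1},{"translation":[0.7,-3.0,0],"turn":-0.1},{"translation":[0.7,-3.0,0],"turn":-0.1},{"translation":[0.3,-3.0,0],"turn":-0.074},{"translation":[0,-1,0],"turn":0}]'

```text
clock: 11.43
tool_pos: [544.1, -251.1, 211.3]
orientation: [-0.021, 1.0, -0.005, -0.009]
contact_force: [0.3, 0.3, -5.1]
grip_width: 0.522
gripper_force: 53.0
```

servo_tool --moves '[{"translation":[0,0,0],"turn":0},{"translation":[0,0,0],"turn":0}]'

```text
clock: 11.6
tool_pos: [543.7, -246.8, 211.9]
orientation: [-0.024, 1.0, -0.004, -0.009]
contact_force: [-0.1, 0.5, -4.4]
grip_width: 0.518
gripper_force: 53.0
```

```bash
python3 st.py
python3 - <<'E'
from h import *
c=cam("wrist");np.savez("w5",*c)
im=ctrl.grab_frame("wrist")[:,:,::-1];cv2.imwrite("pics/w5.png",im);cv2.imwrite("pics/w5b.png",cv2.resize(im,(800,600),interpolation=cv2.INTER_CUBIC))
E
```

```text
t 11.6 p [ 543.7 -246.8  211.9] yaw -3.0944 up_in_tool [ 0.018 -0.007 -1.   ] q [-0.524  0.44   0.126  1.268 -0.016 -0.571] F [-0.1  0.5 -4.4] M [ 0.04 -0.01 -0.  ] w 0.518 gf 53.0
```

View pics/w5b.png

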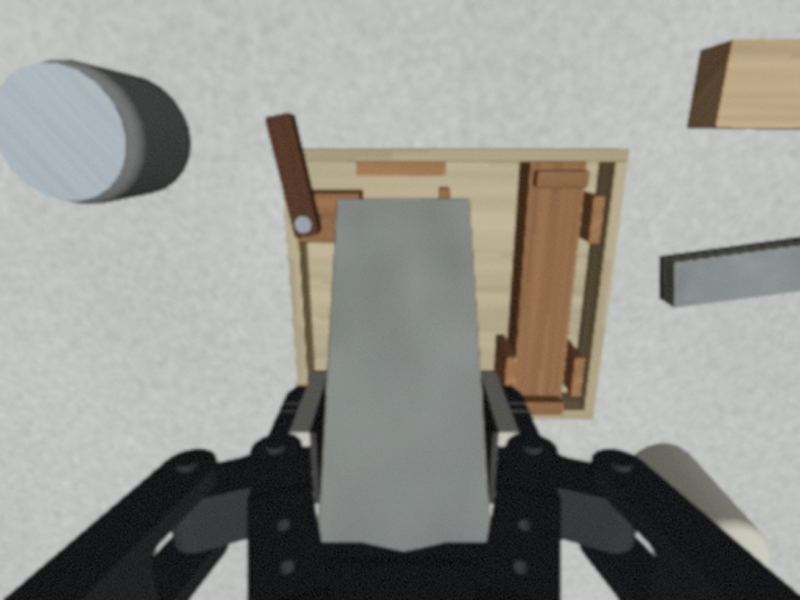

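w5 shows the stone held tilted, its low end top edge at (336,200)–(469,199) and its high end at (320,541)–(489,541). In the case, the +y rim corners are at (628,150) and (595,417). The end block of the stone's place is at (357–445,168), in line with the stone. The pivot is at (303,225) and the ledge runs from (550,165) to (540,400).

Run:
```python
from h import *
k=.64;ld=lambda f:tuple(np.load(f+".npz")[a] for a in("arr_0","arr_1","arr_2"))
w=ld("w5");w2=ld("w2");t=cam("top")
for n,l,r in [("lo",(336,199.5),(469,199)),("up",(320,541),(489,541))]:
    (o,a),(_,b)=ray(w,np.array(l)*k),ray(w,np.array(r)*k)
    a=a/(w[1][:,2]@a);b=b/(w[1][:,2]@b);s=45/np.linalg.norm(a-b);print(n,np.round(o+s*(a+b)/2,1),np.degrees(np.arctan2(*(s*(b-a))[[1,0]])))
for n,p,z in [("-x+y",(628,150),38),("+x+y",(595,417),38),("-x rim at tog",(308,150),38),("blockL",(357,175),22),("blockR",(445,175),22),("pivot",(303,225),64),("togtip",(280,117),64),("ledge -x end, low stop base",(557,187),41),("ledge+x end mid",(538,402),41)]:
    print(n,np.round(onz(w,np.array(p)*k,z),1))
for n,a,b in [("c1",(628,150),(515,233)),("c2",(595,417),(602,392)),("piv",(303,225),(360,388)),("blkmid",(401,175),(396,318))]:
    X,e=tri([ray(w,np.array(a)*k),ray(w2,np.array(b)*k)]);print(n,np.round(X,1),round(e,1))
```

```text
lo [ 483.7 -251.   191.3] 92.9497477736283
up [ 566.4 -246.   253.9] 92.74440038524031
-x+y [ 463.4 -110.8   38. ]
+x+y [655.6 -99.3  38. ]
-x rim at tog [ 473.1 -313.    38. ]
blockL [ 488.1 -283.2   22. ]
blockR [ 485.3 -223.8   22. ]
pivot [ 516.6 -311.5   64. ]
togtip [ 455.1 -323.7   64. ]
ledge -x end, low stop base [ 488.1 -153.1   41. ]
ledge+x end mid [ 643.4 -144.7   41. ]
c1 [ 462.2 -109.5   32.3] 1.6
c2 [ 651.  -102.4   43.1] 1.4
piv [ 516.8 -310.    65.9] 1.2
blkmid [ 487.2 -253.5   14.9] 0.0
```

servo_tool --moves '[{"translation":[-0.2,-0.1,-2.8],"turn":0},{"translation":[-0.2,-0.1,-3.0],"turn":0},{"translation":[-0.2,-0.1,-3.0],"turn":0},{"translation":[-0.2,-0.1,-3.0],"turn":0},{"translation":[-0.1,-0.1,-2.4],"turn":0},{"translation":[0,0,0],"turn":0},{"translation":[0,0,0],"turn":0}]'

```text
clock: 12.23
tool_pos: [534.3, -250.0, 70.7]
orientation: [-0.025, 1.0, -0.004, -0.009]
contact_force: [0.9, -0.6, -3.5]
grip_width: 0.517
gripper_force: 53.0
```

```bash
python3 st.py
```

```text
t 12.23 p [ 534.3 -250.    70.7] yaw -3.0922 up_in_tool [ 0.019 -0.007 -1.   ] q [-0.536  0.51  -0.141  0.931 -0.017 -0.586] F [ 0.9 -0.6 -3.5] M [-0.01 -0.03 -0.01] w 0.517 gf 53.0
```

servo_tool --moves '[{"translation":[0,-0.15,-0.9],"turn":0},{"translation":[0,0,-0.8],"turn":0},{"translation":[0,0,-0.3],"turn":0},{"translation":[0,0,0],"turn":0},{"translation":[0,0,0],"turn":0}]' --grip_force 25

```text
clock: 12.65
tool_pos: [538.3, -254.4, 53.2]
orientation: [-0.024, 1.0, -0.006, -0.005]
contact_force: [5.5, 1.0, -0.2]
grip_width: 0.522
gripper_force: 53.5
```

```bash
python3 st.py
```

```text
t 12.65 p [ 538.3 -254.4   53.2] yaw -3.0937 up_in_tool [ 0.01  -0.011 -1.   ] q [-0.54   0.529 -0.16   0.884 -0.015 -0.588] F [ 5.5  1.  -0.2] M [ 0.38 -1.1  -0.04] w 0.522 gf 53.5
```

servo_tool --moves '[{"translation":[0,0,0],"turn":0},{"translation":[0.35,0,-0.25],"turn":0},{"translation":[0.35,0,-0.25],"turn":0},{"translation":[0.35,0,-0.3],"turn":0},{"translation":[0.35,0.05,-0.35],"turn":0},{"translation":[0.3,0,-0.35],"turn":0},{"translation":[0.3,0.05,-0.35],"turn":0},{"translation":[0,0,0],"turn":0}]' --hand 3.5 --grip_force 25

```text
clock: 13.32
tool_pos: [557.5, -253.7, 34.2]
orientation: [-0.024, 1.0, -0.006, -0.007]
contact_force: [2.9, 1.0, 4.8]
grip_width: 0.519
gripper_force: 51.7
```

```bash
python3 st.py
```

```text
t 13.32 p [ 557.5 -253.7   34.2] yaw -3.0937 up_in_tool [ 0.013 -0.013 -1.   ] q [-0.522  0.579 -0.126  0.87  -0.018 -0.57 ] F [2.9 1.  4.8] M [ 0.24 -0.19 -0.07] w 0.519 gf 51.7
```

servo_tool --moves '[{"translation":[0.25,0.05,-0.4],"turn":0},{"translation":[0.2,0.05,-0.4],"turn":0},{"translation":[0.2,0.05,-0.4],"turn":0},{"translation":[0.15,0.05,-0.4],"turn":0},{"translation":[0.1,0,-0.4],"turn":0},{"translation":[0,0,0],"turn":0},{"translation":[0,0,0],"turn":0}]'

```text
clock: 13.9
tool_pos: [567.0, -252.7, 14.6]
orientation: [-0.024, 1.0, -0.007, -0.006]
contact_force: [3.5, -1.1, 3.9]
grip_width: 0.514
gripper_force: 50.7
```

```bash
python3 st.py
```

```text
t 13.9 p [ 567.  -252.7   14.6] yaw -3.094 up_in_tool [ 0.012 -0.014 -1.   ] q [-0.512  0.612 -0.124  0.837 -0.018 -0.56 ] F [ 3.5 -1.1  3.9] M [-0.22 -0.28  0.1 ] w 0.514 gf 50.7
```

servo_tool --moves '[{"translation":[0,0.05,-0.3],"turn":0},{"translation":[0,0,-0.2],"turn":0},{"translation":[0,0,0],"turn":0}]'

```text
clock: 14.15
tool_pos: [566.3, -251.6, 9.1]
orientation: [-0.024, 1.0, -0.007, -0.006]
contact_force: [4.1, -1.1, 3.7]
grip_width: 0.513
gripper_force: 51.1
```

```bash
python3 st.py
python3 - <<'E'
from h import *
c=cam("wrist");np.savez("w6",*c)
im=ctrl.grab_frame("wrist")[:,:,::-1];cv2.imwrite("pics/w6b.png",cv2.resize(im,(800,600),interpolation=cv2.INTER_CUBIC))
E
```

```text
t 14.15 p [ 566.3 -251.6    9.1] yaw -3.0941 up_in_tool [ 0.013 -0.013 -1.   ] q [-0.511  0.618 -0.131  0.826 -0.018 -0.559] F [ 4.1 -1.1  3.7] M [-0.15 -0.37  0.07] w 0.513 gf 51.1
```

servo_tool --moves '[{"translation":[0,0,-0.15],"turn":0},{"translation":[0,0,-0.15],"turn":0},{"translation":[0,0,0],"turn":0}]'

```text
clock: 14.45
tool_pos: [566.4, -251.4, 6.7]
orientation: [-0.024, 1.0, -0.006, -0.006]
contact_force: [3.4, -1.8, 9.1]
grip_width: 0.523
gripper_force: 51.6
```

```bash
python3 st.py
```

```text
t 14.45 p [ 566.4 -251.4    6.7] yaw -3.0942 up_in_tool [ 0.012 -0.012 -1.   ] q [-0.511  0.62  -0.134  0.821 -0.017 -0.559] F [ 3.4 -1.8  9.1] M [ 0.01 -0.26  0.03] w 0.523 gf 51.6
```

servo_tool --moves '[{"translation":[0,0,0],"turn":0},{"translation":[0,0,0],"turn":0},{"translation":[0,0,0],"turn":0},{"translation":[0,0,0],"turn":0},{"translation":[0,0,0],"turn":0}]' --hand 7

```text
clock: 14.87
tool_pos: [563.7, -249.9, 4.3]
orientation: [-0.024, 1.0, -0.005, -0.009]
contact_force: [-0.5, -0.3, -0.1]
grip_width: 0.823
gripper_force: 0.0
```

servo_tool --moves '[{"translation":[0,0,1.5],"turn":0},{"translation":[0,0,3],"turn":0},{"translation":[0,0,4],"turn":0},{"translation":[0,0,4],"turn":0},{"translation":[0,0,4],"turn":0},{"translation":[0,0,0],"turn":0},{"translation":[0,0,0],"turn":0}]'

```text
clock: 15.45
tool_pos: [566.7, -251.5, 173.4]
orientation: [-0.024, 1.0, -0.007, -0.005]
contact_force: [-0.6, 0.6, -0.6]
grip_width: 0.819
gripper_force: 0.0
```

```bash
python3 st.py
python3 - <<'E'
from h import *
c=cam("wrist");np.savez("w7",*c)
im=ctrl.grab_frame("wrist")[:,:,::-1];cv2.imwrite("pics/w7b.png",cv2.resize(im,(800,600),interpolation=cv2.INTER_CUBIC))
E
```

```text
t 15.45 p [ 566.7 -251.5  173.4] yaw -3.0942 up_in_tool [ 0.01  -0.014 -1.   ] q [-0.511  0.492  0.107  1.187 -0.017 -0.559] F [-0.6  0.6 -0.6] M [-0.01 -0.02 -0.  ] w 0.819 gf 0.0
```

View pics/w7b.png

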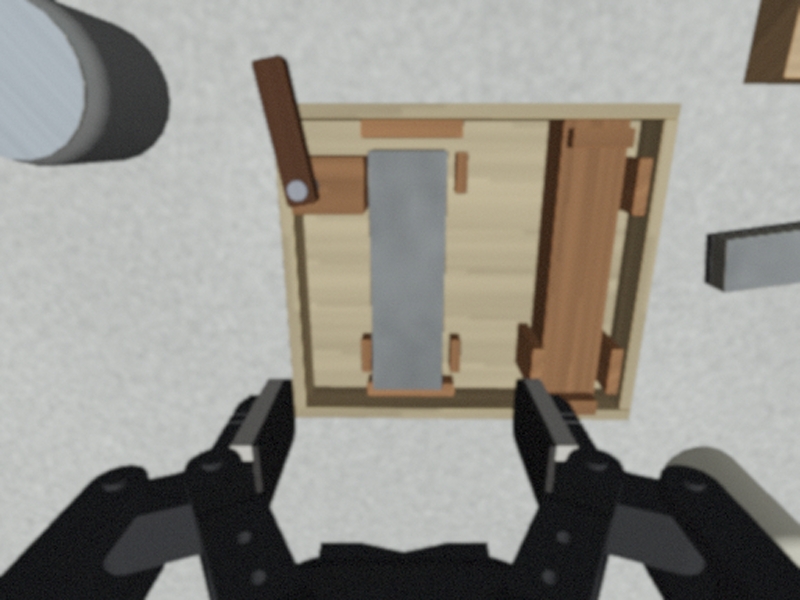

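w7 shows the stone flat between its blocks, with the top face from (370,150) to (443,390). The rim's outer corners are at (678,106), (628,416), (298,416) and about (298,106). The pivot is at (297,190) and the ledge's stops are at (600,137) and (570,404). I'll check the stone's offset and get the case frame again.

```bash
cat > case.py <<'E'
from h import *
k=.64;ld=lambda f:tuple(np.load(f+".npz")[a] for a in("arr_0","arr_1","arr_2"))
w=ld("w7");w5=ld("w5");P=lambda p,z:onz(w,np.array(p)*k,z)
if __name__=="__main__":
    c={n:P(p,38)[:2] for n,p in [("-+",(678,106)),("++",(628,416)),("+-",(298,416))]}
    print({n:np.round(v,1) for n,v in c.items()},"sizes",np.linalg.norm(c["-+"]-c["++"]),np.linalg.norm(c["++"]-c["+-"]))
    d=c["++"]-c["-+"];e=c["++"]-c["+-"];a1=np.arctan2(d[1],d[0]);a2=np.arctan2(-e[0],e[1]);print("head",np.degrees([a1,a2]))
    print("centre",(c["-+"]+c["+-"])/2)
    s=[P(p,38)[:2] for p in [(369,150),(447,150),(443,390),(372,390)]];s=np.array(s)
    print("stone",np.round(s,1).tolist(),"c",s.mean(0),"L",np.linalg.norm(s[1]-s[2]),"W",np.linalg.norm(s[0]-s[1]),"head",np.degrees(np.arctan2(*((s[2]+s[3]-s[0]-s[1])[[1,0]]))))
    print("end blocks inner z22",P((410,138),22)[:2],P((410,387),22)[:2])
    print("side blk R inner",P((456,172),22)[:2],P((451,352),22)[:2],"L inner",P((371,352),22)[:2])
    print("pivot z64",P((297,190),64)[:2],"tip",P((270,60),64)[:2])
    print("ledge stop -x inner z53",P((600,146),53)[:2],"+x inner z53/41",P((572,395),53)[:2],P((572,397),41)[:2])
    print("ledge edges z41 mid",P((541,260),41)[:2],P((611,260),41)[:2])
    for n,A,B in [("c-+",(678,106),(628,150)),("piv",(297,190),(303,225))]:
        X,er=tri([ray(w,np.array(A)*k),ray(w5,np.array(B)*k)]);print(n,np.round(X,1),round(er,1))
E
python3 case.py
```

```text
{'-+': array([ 464. , -111.7]), '++': array([ 654.6, -101.7]), '+-': array([ 667.1, -319.9])} sizes 190.85189810765155 218.61566941867775
head [2.99945981 3.28109986]
centre [ 565.56180236 -215.79020404]
stone [[494.7, -277.0], [492.6, -233.7], [642.2, -224.8], [644.8, -271.1]] c [ 568.57847987 -251.64630499] L 149.86500963978676 W 43.3429781369161 head 2.8071396875260337
end blocks inner z22 [ 487.28225364 -254.5365613 ] [ 650.07544644 -245.98527409]
side blk R inner [ 505.17444523 -226.19839339] [ 622.22963572 -219.92551364] L inner [ 625.17405334 -273.54192517]
pivot z64 [ 515.65088561 -311.64323984] tip [ 454.96281663 -323.34885762]
ledge stop -x inner z53 [ 486.43252187 -155.30668928] +x inner z53/41 [ 632.84127755 -146.90900999] [ 640.92607632 -141.80046013]
ledge edges z41 mid [ 551.6177043  -174.08787449] [ 549.50362777 -133.28193095]
c-+ [ 463.3 -106.7   28.5] 0.1
piv [ 514.1 -308.5   78. ] 0.0
```

Run:
```python
from h import *
k=.64;ld=lambda f:tuple(np.load(f+".npz")[a] for a in("arr_0","arr_1","arr_2"))
for f,L,z in [("w3",[(346,238),(385,237)],54.4),("w3",[(348,409.5),(390,408)],144.4),("w4",[(232,208),(281,209)],54.4),("w3",[(206,256)],37),("w3",[(208,256),(204,291)],42)]:
    w=ld(f);print(f,z,[np.round(onz(w,np.array(p)*k,z),1).tolist() for p in L])
print("stone check w3:",[np.round(onz(ld("w3"),np.array(p)*k,z),1).tolist() for p,z in [((452,227),59),((507,225),59),((531,413.5),155.4),((468,417),155.4)]])
```

```text
w3 54.4 [[553.8, 129.2, 54.4], [521.6, 133.8, 54.4]]
w3 144.4 [[563.1, 236.9, 144.4], [532.9, 240.6, 144.4]]
w4 54.4 [[553.5, 129.2, 54.4], [523.3, 132.5, 54.4]]
w3 37 [[681.8, 127.6, 37.0]]
w3 42 [[677.7, 127.0, 42.0], [690.5, 157.3, 42.0]]
stone check w3: [[465.9, 133.8, 59.0], [421.6, 139.6, 59.0], [435.5, 254.1, 155.4], [478.9, 249.9, 155.4]]
```

servo_tool --moves '[{"translation":[-0.1,3.4,0.5],"turn":0.1},{"translation":[-0.1,3.4,0.5],"turn":0.12},{"translation":[-0.1,3.4,0.5],"turn":0.12},{"translation":[-0.1,3.4,0.5],"turn":0.12},{"translation":[-0.1,3.4,0.5],"turn":0.12},{"translation":[-0.1,3.4,0.5],"turn":0.12},{"translation":[-0.1,3.4,0.5],"turn":0.12},{"translation":[-0.1,3.4,0.5],"turn":0.12},{"translation":[-0.1,3.4,0],"turn":0.12},{"translation":[-0.1,3.4,0],"turn":0.12},{"translation":[-0.1,3.4,0],"turn":0.12},{"translation":[-0.1,3.4,0],"turn":0.12},{"translation":[-0.1,0,0],"turn":0},{"translation":[0,0,0],"turn":0}]' --hand 7.5

```text
clock: 16.67
tool_pos: [549.9, 159.0, 207.7]
orientation: [-0.671, 0.742, -0.008, -0.004]
contact_force: [-0.5, -0.0, -0.5]
grip_width: 0.876
gripper_force: 0.0
```

```bash
python3 st.py
python3 - <<'E'
from h import *
c=cam("wrist");np.savez("w8",*c)
im=ctrl.grab_frame("wrist")[:,:,::-1];cv2.imwrite("pics/w8.png",im);cv2.imwrite("pics/w8b.png",cv2.resize(im,(800,600),interpolation=cv2.INTER_CUBIC))
E
```

```text
t 16.67 p [549.9 159.  207.7] yaw -1.6713 up_in_tool [ 0.017 -0.006 -1.   ] q [ 0.181  0.379  0.022  1.213 -0.018 -1.29 ] F [-0.5 -0.  -0.5] M [-0.05 -0.01 -0.01] w 0.876 gf 0.0
```

View pics/w8b.png

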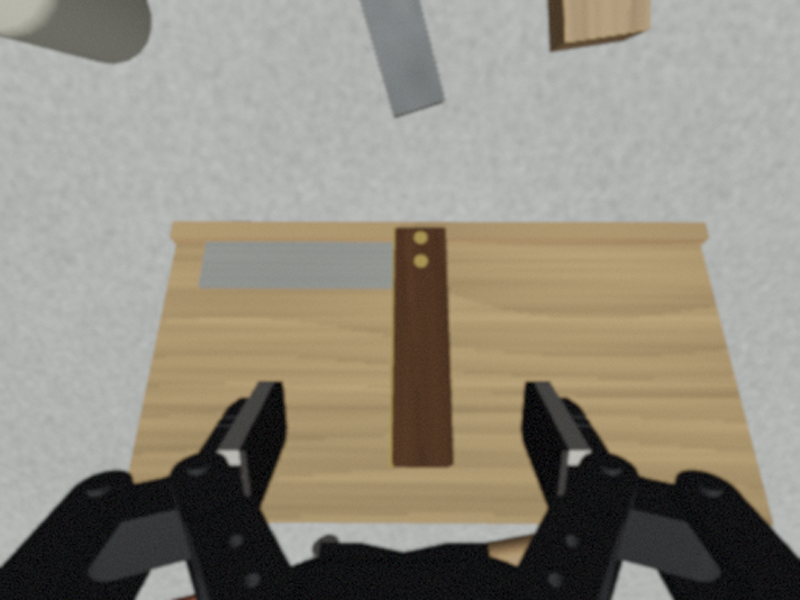

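w8 shows the stock in line with the tool: low end at (396–445,228), high end at (393–452,466). The blade is at (200–392,242–289). The yaw matches the rack.

Run:
```python
from h import *
k=.64;ld=lambda f:tuple(np.load(f+".npz")[a] for a in("arr_0","arr_1","arr_2"))
w=ld("w8");w3=ld("w3")
lo=[onz(w,np.array(p)*k,54.4) for p in[(396,228),(445,228)]];up=[onz(w,np.array(p)*k,144.4) for p in[(393,466),(452,466)]]
print(np.round(lo,1).tolist(),np.round(up,1).tolist())
for n,a,b in [("lo",(420.5,228),(365.5,237.5)),("up",(422.5,466),(369,408.5))]:
    X,e=tri([ray(w,np.array(a)*k),ray(w3,np.array(b)*k)]);print(n,np.round(X,1),round(e,1))
m=(lo[0]+lo[1])/2;u=(up[0]+up[1])/2;d=u-m;h=np.arctan2(d[1],d[0]);print("L",np.linalg.norm(d),"head",np.degrees(h))
h=np.radians(84.2);c=m+61.3*np.array([np.cos(h),np.sin(h),0]);c[2]=90.2;print("centre",c)
```

```text
[[553.5, 129.3, 54.4], [523.2, 132.3, 54.4]] [[564.2, 235.3, 144.4], [534.3, 238.1, 144.4]]
lo [538.3 132.   49.4] 0.4
up [549.6 243.7 135.3] 0.1
L 139.4476916293157 head 84.12828463256184
centre [544.52440635 191.74113596  90.2       ]
```

servo_tool --moves '[{"translation":[-0.2,0.8,-2.8],"turn":0},{"translation":[-0.2,0.8,-3.0],"turn":0},{"translation":[-0.2,0.6,-3.0],"turn":0},{"translation":[0,0.4,-2.4],"turn":0},{"translation":[0,0,-1.6],"turn":0},{"translation":[0,0,0],"turn":0},{"translation":[0,0,0],"turn":0}]'

```text
clock: 17.3
tool_pos: [544.4, 182.0, 80.7]
orientation: [-0.669, 0.743, -0.008, -0.004]
contact_force: [1.3, -0.1, 0.6]
grip_width: 0.881
gripper_force: 0.0
```

```bash
python3 st.py
```

```text
t 17.3 p [544.4 182.   80.7] yaw -1.6764 up_in_tool [ 0.017 -0.007 -1.   ] q [ 0.222  0.462 -0.192  0.916 -0.018 -1.243] F [ 1.3 -0.1  0.6] M [0.03 0.03 0.04] w 0.881 gf 0.0
```

servo_tool --moves '[{"translation":[0,0.3,-0.4],"turn":0},{"translation":[0,0,0],"turn":0},{"translation":[0,0,0],"turn":0}]'

```text
clock: 17.55
tool_pos: [546.8, 186.6, 79.3]
orientation: [-0.669, 0.743, -0.01, -0.001]
contact_force: [0.1, -0.3, 0.1]
grip_width: 0.879
gripper_force: 0.0
```

servo_tool --moves '[{"translation":[0,0,0],"turn":0},{"translation":[0,0,0],"turn":0},{"translation":[0,0,0],"turn":0},{"translation":[0,0,0],"turn":0},{"translation":[0,0,0],"turn":0},{"translation":[0,0,0],"turn":0}]' --hand 2.2 --grip_force 60

```text
clock: 18.05
tool_pos: [545.9, 186.7, 78.7]
orientation: [-0.67, 0.743, -0.009, -0.002]
contact_force: [-2.7, 0.0, 4.8]
grip_width: 0.364
gripper_force: 60.8
```

```bash
python3 st.py
```

```text
t 18.05 p [545.9 186.7  78.7] yaw -1.674 up_in_tool [ 0.015 -0.011 -1.   ] q [ 0.229  0.466 -0.192  0.908 -0.018 -1.238] F [-2.7  0.   4.8] M [-0.03  0.51  0.01] w 0.364 gf 60.8
```

servo_tool --moves '[{"translation":[0,0,1.0],"turn":0},{"translation":[0,0,2.5],"turn":0},{"translation":[0,0,3.5],"turn":0},{"translation":[0,0,4],"turn":0},{"translation":[0,0,4],"turn":0},{"translation":[-0.1,-1.4,1],"turn":-0.06},{"translation":[-0.1,-2.4,0],"turn":-0.1},{"translation":[-0.1,-2.5,0],"turn":-0.1},{"translation":[-0.1,-2.5,0],"turn":-0.1},{"translation":[-0.1,-2.5,0],"turn":-0.1},{"translation":[-0.1,-2.5,0],"turn":-0.1},{"translation":[-0.1,-2.5,0],"turn":-0.1},{"translation":[-0.1,-2.5,0],"turn":-0.1},{"translation":[-0.1,-2.5,0],"turn":-0.1},{"translation":[-0.1,-2.5,0],"turn":-0.1},{"translation":[-0.1,-2.5,0],"turn":-0.1},{"translation":[-0.1,-2.5,0],"turn":-0.1},{"translation":[0,-2.5,0],"turn":-0.1},{"translation":[0,-1.6,0],"turn":-0.1},{"translation":[0,-1.0,0],"turn":-0.055}]'

```text
clock: 19.72
tool_pos: [533.4, -154.4, 237.9]
orientation: [-0.023, 1.0, -0.005, -0.008]
contact_force: [0.0, 1.5, -1.9]
grip_width: 0.362
gripper_force: 60.0
```

servo_tool --moves '[{"translation":[0,0,0],"turn":0},{"translation":[0,0,0],"turn":0}]'

```text
clock: 19.88
tool_pos: [533.5, -152.5, 237.9]
orientation: [-0.027, 1.0, -0.005, -0.008]
contact_force: [0.8, 0.3, -2.3]
grip_width: 0.361
gripper_force: 60.0
```

```bash
python3 st.py
python3 - <<'E'
from h import *
c=cam("wrist");np.savez("w9",*c)
im=ctrl.grab_frame("wrist")[:,:,::-1];cv2.imwrite("pics/w9.png",im);cv2.imwrite("pics/w9b.png",cv2.resize(im,(800,600),interpolation=cv2.INTER_CUBIC))
E
```

```text
t 19.88 p [ 533.5 -152.5  237.9] yaw -3.0886 up_in_tool [ 0.016 -0.009 -1.   ] q [-0.384  0.345  0.051  1.287 -0.015 -0.437] F [ 0.8  0.3 -2.3] M [ 0.12 -0.01  0.01] w 0.361 gf 60.0
```

View pics/w9b.png

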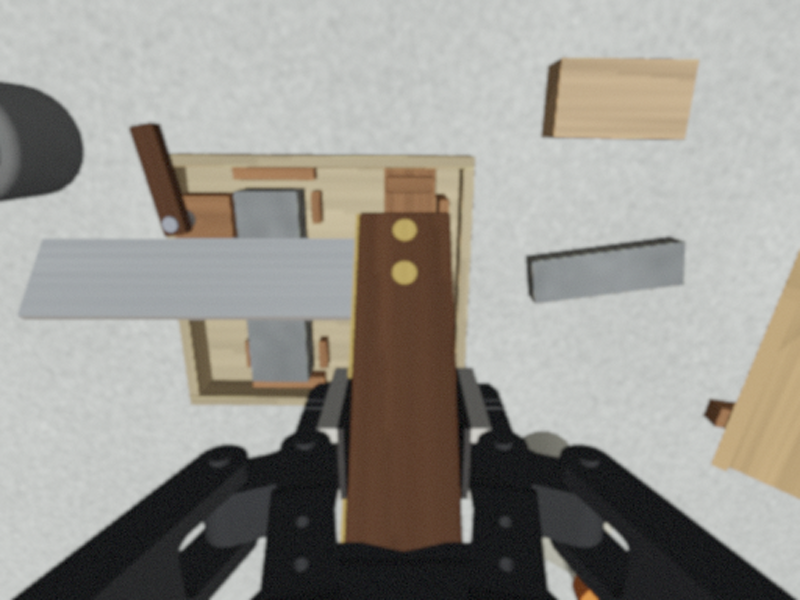

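w9 shows the square held level sideways, stock top low end at (359–449,213) and the blade straight to -y. The stone is undisturbed at (275,285). The ledge's end stop is visible at (386–436,180), in line with the stock.

Run:
```python
from h import *
k=.64;ld=lambda f:tuple(np.load(f+".npz")[a] for a in("arr_0","arr_1","arr_2"))
w=ld("w9")
o,a=ray(w,np.array((359,213))*k);_,b=ray(w,np.array((449,213))*k);a=a/(w[1][:,2]@a);b=b/(w[1][:,2]@b);s=32/np.linalg.norm(a-b);print("lo top",o+s*(a+b)/2)
for n,p,z in [("stop L",(386,180),53),("stop R",(436,180),53),("-+",(473,157),38),("+- outer",(193,403),38),("stop inner",(411,190),53),("pivot",(170,225),64)]: print(n,np.round(onz(w,np.array(p)*k,z),1))
# blade low edge line at blade z
for z in (185,190,195): print(z,np.round(onz(w,np.array((40,240))*k,z),1),np.round(onz(w,np.array((355,240))*k,z),1))
```

```text
lo top [ 479.19732432 -156.34976121  210.23756389]
stop L [ 480.5 -169.7   53. ]
stop R [ 478.6 -136.4   53. ]
-+ [ 463.  -111.2   38. ]
+- outer [ 667.  -319.6   38. ]
stop inner [ 486.1 -152.6   53. ]
pivot [ 516.7 -311.9   64. ]
185 [ 502.4 -307.7  185. ] [ 495.1 -176.1  185. ]
190 [ 501.2 -303.9  190. ] [ 494.1 -175.6  190. ]
195 [ 500. -300.  195.] [ 493.  -175.1  195. ]
```

servo_tool --moves '[{"translation":[0,0,-2.8],"turn":0},{"translation":[0,0,-3.0],"turn":0},{"translation":[0,0,-3.0],"turn":0},{"translation":[0,0,-3.0],"turn":0},{"translation":[0,0.1,-2.6],"turn":0},{"translation":[0,0,0],"turn":0},{"translation":[0,0,0],"turn":0}]'

```text
clock: 20.52
tool_pos: [532.7, -149.8, 93.2]
orientation: [-0.028, 1.0, -0.005, -0.009]
contact_force: [0.5, 0.5, -1.8]
grip_width: 0.364
gripper_force: 60.0
```

```bash
python3 st.py
```

```text
t 20.52 p [ 532.7 -149.8   93.2] yaw -3.0867 up_in_tool [ 0.018 -0.009 -1.   ] q [-0.38   0.425 -0.217  0.942 -0.016 -0.435] F [ 0.5  0.5 -1.8] M [ 0.05 -0.03 -0.04] w 0.364 gf 60.0
```

servo_tool --moves '[{"translation":[0.1,-0.15,-0.5],"turn":0},{"translation":[0.1,0,-0.4],"turn":0},{"translation":[0,0,-0.2],"turn":0},{"translation":[0,0,0],"turn":0}]' --hand 2.2 --grip_force 30

```text
clock: 20.85
tool_pos: [537.0, -153.0, 83.9]
orientation: [-0.026, 1.0, -0.006, -0.006]
contact_force: [1.1, -0.1, -0.9]
grip_width: 0.359
gripper_force: 60.4
```

```bash
python3 st.py
```

```text
t 20.85 p [ 537.  -153.    83.9] yaw -3.0888 up_in_tool [ 0.013 -0.011 -1.   ] q [-0.383  0.438 -0.223  0.917 -0.015 -0.435] F [ 1.1 -0.1 -0.9] M [ 0.11 -0.33 -0.  ] w 0.359 gf 60.4
```

servo_tool --moves '[{"translation":[0.3,0,-0.25],"turn":0},{"translation":[0.3,0.05,-0.3],"turn":0},{"translation":[0.3,0,-0.3],"turn":0},{"translation":[0.3,0.05,-0.3],"turn":0},{"translation":[0.3,0,-0.3],"turn":0},{"translation":[0.3,0,-0.35],"turn":0},{"translation":[0,0,0],"turn":0}]'

```text
clock: 21.43
tool_pos: [555.4, -152.4, 66.5]
orientation: [-0.026, 1.0, -0.006, -0.006]
contact_force: [-0.3, 1.0, 6.1]
grip_width: 0.363
gripper_force: 60.5
```

```bash
python3 st.py
```

```text
t 21.43 p [ 555.4 -152.4   66.5] yaw -3.0889 up_in_tool [ 0.013 -0.012 -1.   ] q [-0.369  0.485 -0.195  0.897 -0.016 -0.422] F [-0.3  1.   6.1] M [0.18 0.3  0.  ] w 0.363 gf 60.5
```

servo_tool --moves '[{"translation":[0.25,0.05,-0.4],"turn":0},{"translation":[0.25,0,-0.4],"turn":0},{"translation":[0.2,0.05,-0.4],"turn":0},{"translation":[0.2,0,-0.4],"turn":0},{"translation":[0.15,0,-0.4],"turn":0},{"translation":[0,0,0],"turn":0}]'

```text
clock: 21.93
tool_pos: [566.7, -151.9, 46.7]
orientation: [-0.026, 1.0, -0.006, -0.006]
contact_force: [1.0, -0.7, 4.1]
grip_width: 0.36
gripper_force: 60.7
```

```bash
python3 st.py
```

```text
t 21.93 p [ 566.7 -151.9   46.7] yaw -3.089 up_in_tool [ 0.011 -0.013 -1.   ] q [-0.361  0.522 -0.19   0.864 -0.016 -0.414] F [ 1.  -0.7  4.1] M [-0.06 -0.02  0.07] w 0.36 gf 60.7
```

Next, small downward steps until the vertical force rises.

servo_tool --moves '[{"translation":[0,0.05,-0.2],"turn":0},{"translation":[0,0,-0.2],"turn":0},{"translation":[0,0,-0.1],"turn":0},{"translation":[0,0,0],"turn":0}]'

```text
clock: 22.27
tool_pos: [567.9, -151.8, 42.7]
orientation: [-0.026, 1.0, -0.007, -0.004]
contact_force: [4.7, -1.3, 6.5]
grip_width: 0.359
gripper_force: 61.1
```

```bash
python3 st.py
```

```text
t 22.27 p [ 567.9 -151.8   42.7] yaw -3.089 up_in_tool [ 0.009 -0.013 -1.   ] q [-0.361  0.526 -0.195  0.852 -0.016 -0.413] F [ 4.7 -1.3  6.5] M [ 0.07 -0.09  0.06] w 0.359 gf 61.1
```

servo_tool --moves '[{"translation":[-0.1,0.05,-0.15],"turn":0},{"translation":[0,0,-0.15],"turn":0},{"translation":[0,0,0],"turn":0}]'

```text
clock: 22.52
tool_pos: [568.2, -151.8, 40.9]
orientation: [-0.026, 1.0, -0.007, -0.003]
contact_force: [4.3, -0.6, 9.7]
grip_width: 0.361
gripper_force: 63.1
```

```bash
python3 st.py
```

```text
t 22.52 p [ 568.2 -151.8   40.9] yaw -3.0889 up_in_tool [ 0.006 -0.015 -1.   ] q [-0.36   0.526 -0.201  0.844 -0.016 -0.413] F [ 4.3 -0.6  9.7] M [-0.01 -0.22  0.1 ] w 0.361 gf 63.1
```

servo_tool --moves '[{"translation":[0,0,0],"turn":0},{"translation":[0,0,0],"turn":0},{"translation":[0,0,0],"turn":0},{"translation":[0,0,0],"turn":0}]' --hand 5

```text
clock: 22.85
tool_pos: [562.6, -149.7, 36.7]
orientation: [-0.026, 1.0, -0.005, -0.008]
contact_force: [0.3, -0.8, 0.7]
grip_width: 0.581
gripper_force: 0.0
```

servo_tool --moves '[{"translation":[0,0,1],"turn":0},{"translation":[0,0,2.5],"turn":0},{"translation":[0,0,4],"turn":0},{"translation":[0,0,4],"turn":0},{"translation":[0,0,4],"turn":0},{"translation":[0,-2,1],"turn":0},{"translation":[0,0,0],"turn":0},{"translation":[0,0,0],"turn":0}]'

```text
clock: 23.52
tool_pos: [563.7, -170.5, 203.2]
orientation: [-0.026, 1.0, -0.006, -0.007]
contact_force: [0.5, 0.4, -1.7]
grip_width: 0.585
gripper_force: 0.0
```

```bash
python3 st.py
python3 - <<'E'
from h import *
c=cam("wrist");np.savez("w10",*c);k=.64
im=ctrl.grab_frame("wrist")[:,:,::-1].copy();cv2.imwrite("pics/w10.png",im)
cv2.imwrite("pics/top10.png",ctrl.grab_frame("top")[:,:,::-1])
# predicted px of square features at home, for masks
C=np.array([566,-216.]);h=np.radians(3.);R=np.array([[np.cos(h),-np.sin(h)],[np.sin(h),np.cos(h)]])
def W(x,y,z): return np.r_[C+R@np.array([x,y]),z]
hsv=cv2.cvtColor(im,cv2.COLOR_BGR2HSV);H,S,V=[hsv[...,i].astype(int) for i in range(3)]
for n,p in [("stock -x-y",(-70,50,65)),("stock -x+y",(-70,82,65)),("stock +x+y",(70,82,65)),("stock +x-y",(70,50,65)),("tip -x",(-70,-75,45)),("tip +x",(-38,-75,45)),("piv",(-54,-93,64))]:
    print(n,np.round(proj(c,W(*p)),1))
m=((V<100)&(S>100)).astype(np.uint8)
for q in cv2.findContours(cv2.morphologyEx(m,cv2.MORPH_OPEN,np.ones((3,3))),0,2)[0]:
    if cv2.contourArea(q)>250: print("dark",cv2.contourArea(q),np.round(cv2.boxPoints(cv2.minAreaRect(q)),0).tolist())
for p in [(0,66,65),(-54,0,45),(-54,-50,45),(20,-34,38)]:
    u=proj(c,W(*p)).astype(int);print(p,u,hsv[u[1],u[0]] if 0<=u[1]<384 and 0<=u[0]<512 else None)
E
```

```text
t 23.52 p [ 563.7 -170.5  203.2] yaw -3.0904 up_in_tool [ 0.014 -0.011 -1.   ] q [-0.393  0.422  0.076  1.232 -0.016 -0.444] F [ 0.5  0.4 -1.7] M [ 0.03  0.02 -0.  ] w 0.585 gf 0.0
stock -x-y [266.  100.1]
stock -x+y [302.4 100.1]
stock +x+y [296.4 242.9]
stock +x-y [265.  242.7]
tip -x [133.8  99.4]
tip +x [137.9 133.4]
piv [107.9 118.4]
dark 4247.5 [[264.0, 104.0], [297.0, 104.0], [297.0, 244.0], [264.0, 244.0]]
dark 1410.5 [[78.0, 44.0], [98.0, 38.0], [126.0, 122.0], [106.0, 128.0]]
dark 373.5 [[378.0, 54.0], [386.0, -1.0], [395.0, 0.0], [387.0, 55.0]]
(0, 66, 65) [282 176] [ 10 123  89]
(-54, 0, 45) [213 116] [108  23 170]
(-54, -50, 45) [161 116] [109  21 173]
(20, -34, 38) [185 187] [ 95  11 139]
```

The stock's mask, at (264–297,104–244) in 512 px, lies within about 2 px of the projection of its home. Next I'll check the blade tip and work out the toggle waypoints.

Run:
```python
from h import *
k=.64;ld=lambda f:tuple(np.load(f+".npz")[a] for a in("arr_0","arr_1","arr_2"))
w=ld("w10");im=cv2.imread("pics/w10.png");hsv=cv2.cvtColor(im,cv2.COLOR_BGR2HSV)
for r in(112,120): print("row",r,[(x,hsv[r,x].tolist()) for x in range(118,150,3)])
m=((hsv[...,1]<45)&(hsv[...,2]>155)).astype(np.uint8)[:,150:255]
ys=np.where(m[:,20:100].mean(1)>.8)[0];print("blade rows",ys[(ys>80)&(ys<150)][[0,-1]])
P=lambda p,z:np.round(onz(w,p,z),1)
print("stock corners z65",P((264,103.5),65),P((297.5,103.5),65),P((297,244.5),65),P((264,244.5),65))
C=np.array([566,-216.]);h=np.radians(3.);R=np.array([[np.cos(h),-np.sin(h)],[np.sin(h),np.cos(h)]])
print("square_home",C+R@[0,66],"tip_home",C+R@[-54,-75])
pv=np.array([-54,-93.])
for f in (200,188,176,164,152,140,128,116,104,94,90):
    a=np.radians(f);u=np.array([np.cos(a),np.sin(a)]);n=np.array([-np.sin(a),np.cos(a)]);s=11*abs(n[0])+14.5*abs(n[1])
    print(f,np.round(C+R@(pv+42*u+(8+s)*n),1))
a=np.radians(200);print("start",C+R@(pv+42*np.array([np.cos(a),np.sin(a)])+36*np.array([-np.sin(a),np.cos(a)])))
```

```text
row 112 [(118, [11, 177, 46]), (121, [13, 36, 63]), (124, [11, 45, 97]), (127, [13, 117, 135]), (130, [14, 116, 138]), (133, [116, 13, 163]), (136, [112, 17, 169]), (139, [110, 23, 170]), (142, [113, 20, 168]), (145, [111, 21, 170]), (148, [108, 20, 169])]
row 120 [(118, [12, 129, 69]), (121, [12, 158, 42]), (124, [12, 96, 90]), (127, [13, 119, 143]), (130, [13, 119, 143]), (133, [4, 24, 148]), (136, [109, 21, 170]), (139, [108, 23, 169]), (142, [111, 21, 170]), (145, [111, 20, 168]), (148, [111, 20, 170])]
blade rows [105 137]
stock corners z65 [ 496.5 -171.3   65. ] [ 494.9 -141.8   65. ] [ 633.4 -129.7   65. ] [ 635.4 -163.3   65. ]
square_home [ 562.54582689 -150.09045071] tip_home [ 515.99920184 -293.72335674]
200 [ 488.2 -351.5]
188 [ 480.3 -343.2]
176 [ 474.5 -334.2]
164 [ 470.4 -326.6]
152 [ 467.9 -317.5]
140 [ 467.6 -307.3]
128 [ 470.1 -296.8]
116 [ 475.4 -286.7]
104 [ 483.4 -278. ]
94 [ 492.  -272.4]
90 [ 495.8 -270.8]
start [ 492.34636583 -361.24757049]
```

servo_tool --moves '[{"translation":[-1.2,-3.2,0],"turn":0},{"translation":[-1.2,-3.2,0],"turn":0},{"translation":[-1.2,-3.2,0],"turn":0},{"translation":[-1.2,-3.2,0],"turn":0},{"translation":[-1.2,-3.2,0],"turn":0},{"translation":[-1.2,-3.2,0],"turn":0},{"translation":[0,0,-3],"turn":0},{"translation":[0,0,-3],"turn":0},{"translation":[0,0,-2],"turn":0},{"translation":[0,0,0],"turn":0},{"translation":[0,0,0],"turn":0}]' --hand 0 --grip_force 30

```text
clock: 24.53
tool_pos: [489.5, -359.6, 119.6]
orientation: [-0.027, 1.0, -0.003, -0.01]
contact_force: [-0.2, 0.9, -0.1]
grip_width: -0.003
gripper_force: 0.0
```

```bash
python3 st.py
```

```text
t 24.53 p [ 489.5 -359.6  119.6] yaw -3.0885 up_in_tool [ 0.02  -0.005 -1.   ] q [-0.729  0.504 -0.016  1.061 -0.018 -0.782] F [-0.2  0.9 -0.1] M [-0.03 -0.06  0.02] w -0.003 gf 0.0
```

servo_tool --moves '[{"translation":[0.2,-0.3,-2],"turn":0},{"translation":[0,0,-2.5],"turn":0},{"translation":[0,0,-1.8],"turn":0},{"translation":[0,0,0],"turn":0},{"translation":[0,0,0],"turn":0}]'

```text
clock: 24.95
tool_pos: [493.3, -364.3, 59.6]
orientation: [-0.027, 1.0, -0.005, -0.008]
contact_force: [0.2, -0.5, 0.7]
grip_width: -0.002
gripper_force: 0.0
```

```bash
python3 st.py
```

```text
t 24.95 p [ 493.3 -364.3   59.6] yaw -3.0884 up_in_tool [ 0.016 -0.01  -1.   ] q [-0.73   0.557 -0.093  0.926 -0.018 -0.783] F [ 0.2 -0.5  0.7] M [0.03 0.06 0.01] w -0.002 gf 0.0
```

servo_tool --moves '[{"translation":[0,0,-0.5],"turn":0},{"translation":[0,0,0],"turn":0},{"translation":[-0.5,1.25,0],"turn":0},{"translation":[-0.8,0.85,0],"turn":0},{"translation":[-0.6,0.9,0],"turn":0},{"translation":[-0.4,0.75,0],"turn":0},{"translation":[-0.25,0.9,0],"turn":0},{"translation":[0,1.0,0],"turn":0},{"translation":[0,0,0],"turn":0}]'

```text
clock: 25.7
tool_pos: [467.8, -306.7, 54.6]
orientation: [-0.027, 1.0, -0.005, -0.008]
contact_force: [0.0, 0.8, 0.7]
grip_width: 0.003
gripper_force: 0.2
```

```bash
python3 st.py
```

```text
t 25.7 p [ 467.8 -306.7   54.6] yaw -3.0877 up_in_tool [ 0.015 -0.01  -1.   ] q [-0.684  0.466 -0.262  0.847 -0.017 -0.738] F [0.  0.8 0.7] M [-0.03  0.06  0.01] w 0.003 gf 0.2
```

servo_tool --moves '[{"translation":[0.25,1.05,0],"turn":0},{"translation":[0.55,1.0,0],"turn":0},{"translation":[0.8,0.9,0],"turn":0},{"translation":[0.85,0.55,0],"turn":0},{"translation":[0,0,0],"turn":0}]'

```text
clock: 26.12
tool_pos: [493.3, -271.4, 53.6]
orientation: [-0.028, 1.0, -0.005, -0.008]
contact_force: [-0.2, -0.4, -0.5]
grip_width: 0.001
gripper_force: 0.0
```

```bash
python3 st.py
python3 - <<'E'
from h import *
c=cam("wrist");im=ctrl.grab_frame("wrist")[:,:,::-1].copy();cv2.imwrite("pics/w11.png",im)
hsv=cv2.cvtColor(im,cv2.COLOR_BGR2HSV);m=((hsv[...,2]<100)&(hsv[...,1]>100)).astype(np.uint8)
for q in cv2.findContours(cv2.morphologyEx(m,cv2.MORPH_OPEN,np.ones((3,3))),0,2)[0]:
    if cv2.contourArea(q)>250:
        b=cv2.boxPoints(cv2.minAreaRect(q));print(cv2.contourArea(q),np.round(b).tolist(),[np.round(onz(c,p,64)[:2]).tolist() for p in b])
E
```

```text
t 26.12 p [ 493.3 -271.4   53.6] yaw -3.0864 up_in_tool [ 0.016 -0.009 -1.   ] q [-0.606  0.476 -0.249  0.853 -0.017 -0.661] F [-0.2 -0.4 -0.5] M [ 0.06  0.01 -0.04] w 0.001 gf 0.0
1006.0 [[166.0, 290.0], [166.0, 266.0], [226.0, 266.0], [226.0, 290.0]] [[514.0, -318.0], [500.0, -318.0], [498.0, -288.0], [512.0, -288.0]]
8197.5 [[392.0, 317.0], [452.0, 215.0], [551.0, 272.0], [491.0, 375.0]] [[524.0, -200.0], [465.0, -184.0], [492.0, -127.0], [559.0, -138.0]]
541.5 [[444.0, 223.0], [511.0, 223.0], [511.0, 245.0], [444.0, 245.0]] [[469.0, -186.0], [467.0, -155.0], [479.0, -151.0], [480.0, -183.0]]
1338.5 [[173.0, 242.0], [174.0, 220.0], [245.0, 223.0], [244.0, 245.0]] [[487.0, -314.0], [475.0, -313.0], [475.0, -279.0], [487.0, -279.0]]
1102.0 [[407.0, 252.0], [415.0, 207.0], [443.0, 212.0], [435.0, 257.0]] [[485.0, -200.0], [462.0, -201.0], [464.0, -188.0], [487.0, -186.0]]
```

servo_tool --moves '[{"translation":[0.3,0.1,0],"turn":0},{"translation":[0,0,0],"turn":0},{"translation":[-1.2,0,0],"turn":0},{"translation":[-1.2,0,0.5],"turn":0},{"translation":[0,0,3],"turn":0},{"translation":[0,0,4],"turn":0},{"translation":[0,0,4],"turn":0},{"translation":[0,0,3],"turn":0},{"translation":[0,0,0],"turn":0},{"translation":[0,0,0],"turn":0}]'

```text
clock: 27.0
tool_pos: [472.6, -273.7, 201.9]
orientation: [-0.026, 1.0, -0.007, -0.005]
contact_force: [0.4, -0.5, -0.0]
grip_width: -0.003
gripper_force: 0.0
```

```bash
python3 st.py
python3 - <<'E'
from h import *
c=cam("wrist");im=ctrl.grab_frame("wrist")[:,:,::-1].copy();cv2.imwrite("pics/w12.png",im)
C=np.array([566,-216.]);h=np.radians(3.);R=np.array([[np.cos(h),-np.sin(h)],[np.sin(h),np.cos(h)]])
hsv=cv2.cvtColor(im,cv2.COLOR_BGR2HSV);m=((hsv[...,2]<100)&(hsv[...,1]>100)).astype(np.uint8)
for q in cv2.findContours(cv2.morphologyEx(m,cv2.MORPH_OPEN,np.ones((3,3))),0,2)[0]:
    if cv2.contourArea(q)>250:
        b=cv2.boxPoints(cv2.minAreaRect(q));print(cv2.contourArea(q),np.round(b).tolist(),"case frame z64:",[np.round(R.T@(onz(c,p,64)[:2]-C)).tolist() for p in b])
E
```

```text
t 27.0 p [ 472.6 -273.7  201.9] yaw -3.0897 up_in_tool [ 0.011 -0.014 -1.   ] q [-0.631  0.329 -0.066  1.176 -0.017 -0.683] F [ 0.4 -0.5 -0. ] M [ 0.02 -0.05  0.02] w -0.003 gf 0.0
844.5 [[215.0, 205.0], [283.0, 205.0], [283.0, 221.0], [215.0, 221.0]] case frame z64: [[-67.0, -98.0], [-67.0, -31.0], [-50.0, -31.0], [-50.0, -99.0]]
3935.0 [[332.0, 302.0], [347.0, 186.0], [402.0, 193.0], [388.0, 309.0]] case frame z64: [[45.0, 25.0], [-87.0, 29.0], [-80.0, 83.0], [54.0, 86.0]]
673.5 [[457.0, 148.0], [468.0, 102.0], [486.0, 107.0], [474.0, 152.0]] case frame z64: [[-124.0, 126.0], [-164.0, 128.0], [-161.0, 144.0], [-120.0, 143.0]]
```

The toggle now lies along the case's +y, at its stop. One last numeric check of the stone and square from above before I hand in.

servo_tool --moves '[{"translation":[2.3,2.3,0.5],"turn":0},{"translation":[2.3,2.3,0.5],"turn":0},{"translation":[2.3,2.3,0.5],"turn":0},{"translation":[2.3,2.3,0.5],"turn":0},{"translation":[0,0,0],"turn":0},{"translation":[0,0,0],"turn":0},{"translation":[0,0,0],"turn":0}]'

```text
clock: 27.63
tool_pos: [562.1, -180.1, 217.3]
orientation: [-0.026, 1.0, -0.005, -0.009]
contact_force: [-0.4, -0.0, -0.8]
grip_width: -0.0
gripper_force: 0.0
```

```bash
python3 st.py
python3 - <<'E'
from h import *
c=cam("wrist");im=ctrl.grab_frame("wrist")[:,:,::-1].copy();cv2.imwrite("pics/w13.png",im)
C=np.array([566,-216.]);h=np.radians(3.);R=np.array([[np.cos(h),-np.sin(h)],[np.sin(h),np.cos(h)]])
hsv=cv2.cvtColor(im,cv2.COLOR_BGR2HSV);H,S,V=[hsv[...,i].astype(int) for i in range(3)]
for n,m,z in [("dark",(V<100)&(S>100),65),("grey",(S<45)&(V>155)&(H>95),45),("stone",(S<45)&(V>100)&(V<155)&(H>80),38)]:
  for q in cv2.findContours(cv2.morphologyEx(m.astype(np.uint8),cv2.MORPH_OPEN,np.ones((3,3))),0,2)[0]:
    if cv2.contourArea(q)>500:
        b=cv2.boxPoints(cv2.minAreaRect(q));p=np.array([R.T@(onz(c,x,z)[:2]-C) for x in b])
        if np.abs(p.mean(0)).max()<110: print(n,np.round(p).tolist(),"mid",np.round(p.mean(0),1))
E
```

```text
t 27.63 p [ 562.1 -180.1  217.3] yaw -3.0889 up_in_tool [ 0.019 -0.009 -1.   ] q [-0.409  0.426  0.117  1.275 -0.016 -0.462] F [-0.4 -0.  -0.8] M [-0.01 -0.07  0.01] w -0.0 gf 0.0
dark [[-63.0, -89.0], [-63.0, -27.0], [-49.0, -28.0], [-49.0, -90.0]] mid [-56.  -58.7]
dark [[72.0, 50.0], [-66.0, 47.0], [-66.0, 81.0], [72.0, 88.0]] mid [ 2.9 66.5]
grey [[-64.0, -75.0], [-66.0, 44.0], [-36.0, 45.0], [-33.0, -78.0]] mid [-49.6 -15.9]
stone [[-32.0, -56.0], [-34.0, -14.0], [72.0, -14.0], [75.0, -61.0]] mid [ 20.2 -36.4]
```

```bash
python3 -c "
from rig import ctrl
print(ctrl.job_done())"
```

```text
the job is handed in; nothing more can be done
None
```

I packed the case and handed it in at about 28 s of 72 s: the stone lies flat in its place, the square is over it about 3 mm from home, and the toggle is turned to its stop. The verdict wasn't shown, so these are my own camera measurements.

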